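# Unlock the demagnetiser drawer by feel and run the pliers

## Robot

A 6-joint arm with a two-finger parallel gripper is mounted at the origin on a cart in front of the work surface, level with it; the furniture and walls round the work are solid. World frame = base frame: x ahead of the robot, y to its left, z up, the work surface at z = 0. Lengths are in m, angles in degrees, forces in N, time in s.
With the tool pointing down it reaches from about 0.275 to 0.875 m from the base axis. Payload 12.5 kg.
Tool frame: the origin (TCP) lies between the finger pads; the fingertips stand 17 mm ahead of it and the grasp point (between the pads) lies 2 mm behind it; z points along the fingers, y is the direction in which the jaws open and shut (so a half turn about z gives the same grasp; the last joint's range is limited). The gripper opens to 85 mm and grips with 20 to 120 N. Pads are 22 mm wide; open, the fingers measure 114 mm over their backs; the gripper's body (76 mm by 85 mm) begins 54 mm behind the grasp point. The pads swing forward as they close: fully open they stand 13 mm farther back than shut.
Start: joints at [67.231, 20.094, 94.641, -0, 65.266, -4.847], TCP at [0.169, 0.523, 0.248] pointing down, gripper open.
Joint ranges: [-157.81, 157.81], [-45, 120.19], [0.68, 151.7], [-89.99, 269.99], [4.06, 180], [-164.3, 164.3]. Speed limits (degrees/s): [127.2, 127.2, 159.86, 180, 180, 180].

## Interface

Orientations are given as [roll, pitch, yaw] about the fixed x, y, z axes, in that order (R = Rz(yaw) Ry(pitch) Rx(roll)).
In Python, from station import arm, viewer, ticket gives the robot as it stands.
- The arm moves only by the shell command python3 -m crank 'ROWS' [FORCE]. ROWS is a JSON object of lists of equal length, an entry for each row: "translation": the shift along the world's x, y, z in m, a list of three; "rot": the turn, a rotation vector about the world's x, y, z in degrees, a list of three; "hand": the opening, from 0 (shut) to 1 (fully open). A call has exactly 5 rows; each row is the pose to reach, as a shift and turn from the pose commanded when the call began; what a row does not reach only later rows make up. A row lasts 1/10 s, in which the tool goes at most 50 mm and 8.59 degrees, less where a joint would pass 70% of its speed; a pose out of reach is approached as far as the arm can. A call with a gripper value outside its range is refused whole. The fingers move at their own pace and stop on an object; FORCE is the grip in N (left out, the last holds). Time passes only in rows, so rows that repeat a pose let the fingers close, or fill a call up. It gives the time, the measured TCP pose, the force and the opening at its end, in the units of the state.
- arm.sense(): the state, without advancing time (a new reading comes with each control period).
- viewer.camera(name): name is "scene" or "side" or "wrist"; returns a dict with "image" (400x640x3 uint8, blue, green, red), "range_z" (400x640 float32, m along the optical axis (not along the pixel's ray), 0 where there is no reading), "camera_matrix" (3x3 intrinsics, pixels), "extrinsics" (4x4, takes a point from camera to world coordinates); the wrist camera has in their place "T_tool_cam" (4x4, takes a point from camera to tool coordinates, whose origin is the TCP and whose axes are the flange's). Camera axes: x right, y down, z forward; pixel columns grow to the right and rows downward; lengths in m; the calibration is good to about 2 mm. A picture is of the moment at which its call begins: read the wrist's pose just before it.
- ticket.finish_job(): hands the job in, once; it reports no verdict.
The state is a dict: "time": time; "qpos": joint angles; "dq": joint speeds; "joint_efforts": joint torques, N m; "ee_pos": TCP position; "orientation": TCP orientation; "wrist_force": force on the tool from outside, world axes, zero at the start; "ft_torque": the same for the moment, N m; "opening": opening from 0.0 (shut) to 1.0 (fully open).
Only numpy, scipy, OpenCV 4.12 (cv2) and the standard library are available. Lean on these libraries where they do the work, as an engineer would, in place of code of your own. Each camera call takes 0.05 s, during which the arm holds its last target.

## Task

Demagnetise the blue-handled pliers: turn the black lock knob on the blue-grey demagnetiser slowly clockwise until you feel the resistance dip as it drops into its hidden notch, leave it there and pull the drawer fully open. Lay the pliers flat in the drawer (do not drop them in), push the drawer fully shut, and only then flip the bat toggle over to the back, which switches the unit on. Leave the red-handled pliers and the bottle alone.

Things in the scene. Friction and masses are not known exactly. Their poses are not given: they have to be found in the camera images.
- demagnetiser: Blue-grey steel bench demagnetiser, a low box 130 mm deep (its x), 210 mm wide (its y), top deck 60 mm above the worktop, fixed to the bench. Origin: centre of its underside, on the worktop. Its +x points to its back, -x to its front (drawer side), +y to its left, z up. Lock knob on the deck's left, bat toggle on its right.
- knob_grip (a point): Centre of the black lock knob's wing, on its vertical axis, 88 mm above the worktop; turns with it. The wing is an upright bar 56 mm long (the point's x), 14 mm thick (its y), from 70 to 99 mm above the worktop, on a disc 52 mm across. Steady drag about 0.05 N m. The one notch lies 0.65 to 1.1 rad clockwise (seen from above) of where the knob starts, differs each time and is invisible.
- drawer (a joint): Drawer travel in m: 0 shut, 0.1 fully open; slides to the unit's -x, friction about 2 N, stays where it is left. Opens only while the lock knob is in its notch (to within about 0.15 rad).
- drawer_handle (a point): Grip point on the drawer's handle, 46 mm above the worktop, moves with the drawer. The handle is a black upright fin 12 mm thick (along y), standing 47 mm out from the drawer front along x (the point lies 27 mm out), from 20 to 54 mm above the worktop. Axes as the demagnetiser's.
- tray (a point): Centre of the drawer's inner floor (14.5 mm above the worktop), moves with the drawer. Tray inside 100 mm along x, 142 mm along y (pliers fit along y only), walls 16 mm high, front panel top 50 mm above the worktop. Fully open, the whole tray lies in front of the housing. Axes as the demagnetiser's.
- toggle (a joint): Bat toggle: 0 leaning to the unit's front (off), 0.8 rad leaning to its back (on). Over-centre spring: from past 0.4 it snaps to the other side by itself; about 1.5 N at the tip.
- toggle_tip (a point): Centre of the round end of the steel bat, 11 mm across, moves with it. The bat is 45 mm long from its pivot, 70 mm above the worktop, so off the end stands about 111 mm above the worktop, 17 mm in front of the pivot. Swings in the unit's x-z plane.
- pliers: Blue-handled steel pliers lying flat, 126 mm long (its y), 46 mm wide (its x), 10 mm thick, 0.12 kg. Origin: middle of the underside, close to the centre of mass. Jaws towards its -y, blue handles (spread) towards +y; across both handles at y = +10 mm it is 36 mm wide. A bench vice 100 mm tall stands fixed between the pliers and the drawer chest: keep over it or clear of it.
- red_pliers: Red-handled pliers of the same kind, 46 x 124 x 10 mm, origin in the middle of the underside; a bystander.
- flux_bottle: Amber bottle, 39 mm across, 82 mm tall, origin at the centre of its base; a bystander.
- lock_axis (a point): Foot of the knob's axis on the deck, fixed. Feel of the lock: from 0.5 rad before the notch the resistance rises by 0.1 to 0.15 N m, from 0.2 rad before it drops to 0.1 to 0.2 N m below the steady drag as the knob pulls itself in, then rises steeply beyond by 0.2 N m or more. Let go within 0.1 rad of the notch: it settles and stays. Otherwise the drawer is locked after 2 to 3 mm of play.

How it is judged:
By the outcome, as a careful person would: the job done as asked, in the order asked, and still so for the second after the job is handed in, with the robot touching nothing.
It also fails if it takes over 72 s, if anything falls off the work surface, if the arm or the gripper's body presses on something with over 40 N, if the wrist force passes 120 N, or if a joint passes its speed limit or range.

## Working session

There is one attempt and no reset: what is moved stays moved. The work goes in short steps, Python scripts to look and compute and a shell command to move; the robot and the scene stay as the last step left them, time stands still between calls to the robot, and variables do not carry over. Pictures are saved under pics/ and viewed, and the job is handed in when it is done.

```bash
ls; mkdir -p pics
cat > h.py <<'E'
import numpy as np, cv2
from station import arm, viewer, ticket
def shot(name,fn):
    s=arm.sense(); c=viewer.camera(name); cv2.imwrite('pics/'+fn,c['image']); 
    np.savez('pics/'+fn+'.npz',**{k:v for k,v in c.items()},ee=s['ee_pos'],ori=s['orientation'])
    return s,c
E
python3 - <<'E'
from h import *
s,c=shot('scene','s0.png'); print(s); print(c['camera_matrix'],c['extrinsics'])
s,c=shot('side','d0.png'); print(c['camera_matrix'],c['extrinsics'])
s,c=shot('wrist','w0.png'); print(c['camera_matrix'],c['T_tool_cam'])
E
```

```text
pics
{'time': 0.0, 'qpos': array([ 6.72298483e+01,  2.01267401e+01,  9.46786543e+01, -9.62269569e-04,
        6.52667552e+01, -4.84761100e+00]), 'dq': array([ 0.14185814, -0.0099718 , -0.01414101, -0.03429291,  0.03455578,
       -0.0110029 ]), 'joint_efforts': array([ 3.62469891e-04, -5.06101620e+01, -2.91403788e+01, -6.22103175e-05,
        4.33319117e-03, -3.23022164e-05]), 'ee_pos': array([0.16910641, 0.52300995, 0.24772415]), 'orientation': array([-1.79928035e+02, -5.22669650e-03,  1.62077859e+02]), 'wrist_force': array([ 0.05509744,  0.1590813 , -0.0046182 ]), 'ft_torque': array([0.04522454, 0.04983267, 0.01718562]), 'opening': 1.001163786686658}
[[472.66373548   0.         322.19182227]
 [  0.         472.66373548 199.26303628]
 [  0.           0.           1.        ]] [[ 0.49423181 -0.62947832  0.59957649 -0.14166011]
 [-0.86918902 -0.37024045  0.3277689  -0.63538082]
 [ 0.01566405 -0.68313912 -0.73012025  0.87369902]
 [ 0.          0.          0.          1.        ]]
[[374.13292572   0.         316.23995676]
 [  0.         374.13292572 199.20784177]
 [  0.           0.           1.        ]] [[ 0.99625198 -0.06015131  0.06215962  0.4701688 ]
 [-0.08641398 -0.66034906  0.74597034 -0.9160581 ]
 [-0.00382405 -0.74854589 -0.66307197  0.67493721]
 [ 0.          0.          0.          1.        ]]
[[331.56606768   0.         317.33325965]
 [  0.         331.56606768 203.64608216]
 [  0.           0.           1.        ]] [[ 3.04021255e-05 -9.47722998e-01 -3.19094216e-01  8.24857296e-02]
 [ 9.99999973e-01 -4.47319781e-05  2.28132149e-04 -1.85009234e-04]
 [-2.30479799e-04 -3.19094214e-01  9.47722971e-01 -1.25550855e-01]
 [ 0.00000000e+00  0.00000000e+00  0.00000000e+00  1.00000000e+00]]
```

View pics/s0.png

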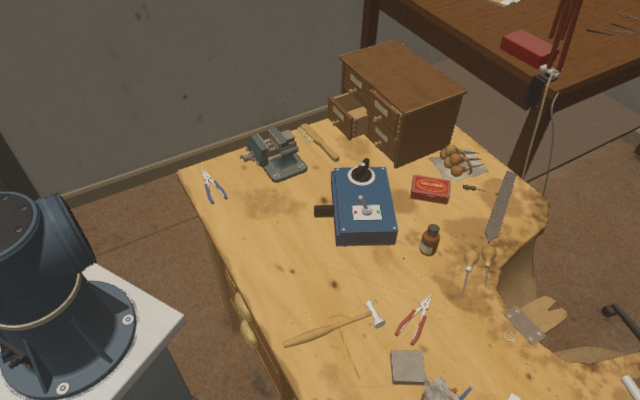

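View pics/d0.png

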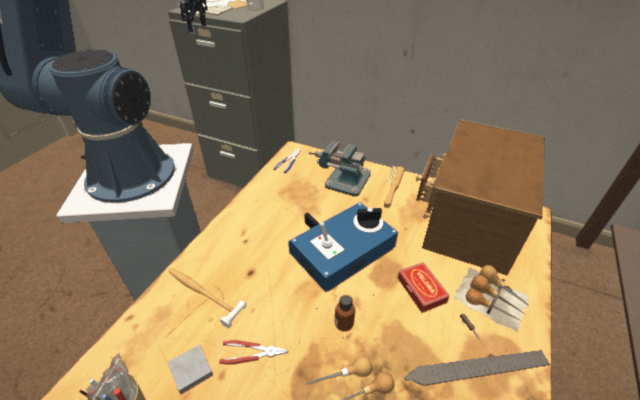

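View pics/w0.png

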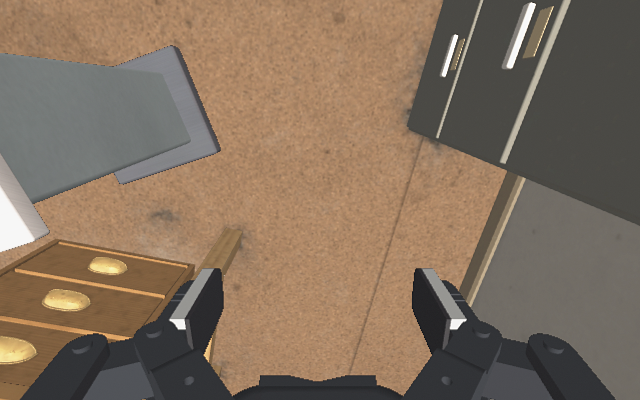

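The scene view shows the demagnetiser at about (363,205), with the knob at (362,172), the toggle at (366,205) and the drawer handle at (323,211). The blue pliers are at (213,186), the vice at (275,155) and the red pliers at (414,320). The side view agrees. The wrist camera sees only the floor.

```bash
cat >> h.py <<'E'
def cloud(c,T=None):
    K=c['camera_matrix'];T=c['extrinsics'] if T is None else T;z=c['range_z']
    v,u=np.mgrid[:z.shape[0],:z.shape[1]]
    P=np.stack([(u-K[0,2])/K[0,0]*z,(v-K[1,2])/K[1,1]*z,z],-1)
    P=P@T[:3,:3].T+T[:3,3]; P[z==0]=np.nan
    return P
def onplane(c,uv,h,T=None):
    K=c['camera_matrix'];T=c['extrinsics'] if T is None else T
    uv=np.atleast_2d(uv).astype(float)
    d=np.c_[(uv[:,0]-K[0,2])/K[0,0],(uv[:,1]-K[1,2])/K[1,1],np.ones(len(uv))]@T[:3,:3].T
    return T[:3,3]+d*((h-T[2,3])/d[:,2:])
def Twrist(c,ee,ori):
    from scipy.spatial.transform import Rotation as R
    T=np.eye(4);T[:3,:3]=R.from_euler('xyz',ori,degrees=True).as_matrix();T[:3,3]=ee
    return T@c['T_tool_cam']
E
python3 - <<'E'
from h import *
for n in ['s0','d0']:
    c=np.load(f'pics/{n}.png.npz'); P=cloud(c)
    hsv=cv2.cvtColor(c['image'],cv2.COLOR_BGR2HSV)
    blue=((hsv[...,0]>95)&(hsv[...,0]<125)&(hsv[...,1]>90))
    def rect(m,t):
        q=P[m][:,:2].astype(np.float32); 
        r=cv2.minAreaRect(q*1000); print(n,t,m.sum(),r, 'medz',np.median(P[m][:,2]))
    X,Y,Z=P[...,0],P[...,1],P[...,2]
    roi=(X>0.25)&(X<.8)&(Y>-.2)&(Y<.3)
    rect(blue&roi&(Z>.05)&(Z<.07),'deck')
    rect(blue&roi&(Z>.05)&(Z<.066)&(cv2.erode(blue.astype(np.uint8),np.ones((2,2)))>0),'deck-er')
    dark=hsv[...,2]<60
    k=dark&roi&(Z>.085)&(Z<.11); rect(k,'knobtop')
    k=dark&roi&(Z>.07)&(Z<.11); rect(k,'knob')
    k=dark&roi&(Z>.03)&(Z<.07)&(X<.45); 
    if k.sum(): rect(k,'handle')
    k=roi&(Z>.1)&(Z<.125); print('tip',np.round(P[k].mean(0),4),k.sum())
    b2=blue&(Z>-.01)&(Z<.03)&(X>.1)&(X<.4)&(Y>.2); 
    if b2.sum(): rect(b2,'pliers blue')
    k=(Z>.004)&(Z<.03)&(X>.1)&(X<.36)&(Y>.3)&(Y<.6); rect(k,'pliers all'); 
    k=(Z>.03)&(Z<.13)&(X>.2)&(X<.55)&(Y>.25)&(Y<.6); rect(k,'vice'); print(np.nanmax(Z[k]))
    v,u=np.where(b2); print('px',u.min(),u.max(),v.min(),v.max())
im=cv2.imread('pics/s0.png'); cv2.imwrite('pics/s0a.png',cv2.resize(im[130:270,170:430],None,fx=3,fy=3,interpolation=2))
im=cv2.imread('pics/d0.png'); cv2.imwrite('pics/d0a.png',cv2.resize(im[140:300,250:450],None,fx=3.5,fy=3.5,interpolation=2))
E
```

```text
s0 deck 0 ((0.0, 0.0), (0.0, 0.0), 0.0) medz nan
s0 deck-er 0 ((0.0, 0.0), (0.0, 0.0), 0.0) medz nan
s0 knobtop 41 ((603.625244140625, -99.40719604492188), (12.737035751342773, 97.62903594970703), 68.82088470458984) medz 0.09295070021049712
s0 knob 52 ((600.376953125, -98.05072021484375), (13.640111923217773, 104.80978393554688), 69.65531921386719) medz 0.09170515584938349
tip [ 0.6028 -0.0697  0.1016] 206
s0 pliers all 0 ((0.0, 0.0), (0.0, 0.0), 0.0) medz nan
s0 vice 0 ((0.0, 0.0), (0.0, 0.0), 0.0) medz nan
  return _methods._mean(a, axis=axis, dtype=dtype,
  ret = ret.dtype.type(ret / rcount)
Traceback (most recent call last):
ValueError: zero-size array to reduction operation fmax which has no identity
```

Run:
```python
from h import *
c=np.load('pics/s0.png.npz'); P=cloud(c)
for u,v in [(350,190),(345,236),(213,186),(365,163),(368,198),(322,211),(275,155),(250,250)]: print(u,v,P[v,u],c['range_z'][v,u],onplane(c,(u,v),0.0)[0], onplane(c,(u,v),.06)[0])
c=np.load('pics/d0.png.npz'); P=cloud(c)
for u,v in [(335,265),(288,160),(370,210)]: print(u,v,P[v,u],c['range_z'][v,u],onplane(c,(u,v),0.0)[0], onplane(c,(u,v),.06)[0])
im=cv2.imread('pics/s0.png'); cv2.imwrite('pics/s0a.png',cv2.resize(im[130:270,170:430],None,fx=3,fy=3,interpolation=2))
im=cv2.imread('pics/d0.png'); cv2.imwrite('pics/d0a.png',cv2.resize(im[140:300,250:450],None,fx=3.5,fy=3.5,interpolation=2))
```

```text
350 190 [ 0.58614274 -0.31304443  0.06094165] 1.1354359 [ 0.64071438 -0.28887521  0.        ] [ 0.58698596 -0.31267098  0.06      ]
345 236 [ 0.46602438 -0.36348286  0.04604254] 1.0577618 [ 0.49982987 -0.34835718  0.        ] [ 0.45577649 -0.3680681   0.06      ]
213 186 [4.73373225e-01 2.35270534e-02 8.64683129e-05] 1.2225713 [0.4734341  0.02359227 0.        ] [ 0.43119341 -0.02166174  0.06      ]
365 163 [ 0.64947537 -0.31846916  0.10122875] 1.1422162 [ 0.75315011 -0.27693931  0.        ] [ 0.69170033 -0.30155476  0.06      ]
368 198 [ 0.58201113 -0.36279238  0.06349841] 1.1147861 [ 0.63872792 -0.34142861  0.        ] [ 0.58513591 -0.36161535  0.06      ]
322 211 [ 0.50376991 -0.28275132  0.04766315] 1.1056712 [ 0.54101191 -0.26240422  0.        ] [ 0.49413041 -0.28801784  0.06      ]
275 155 [ 0.6269643  -0.06858032  0.03122305] 1.2617375 [ 0.65545033 -0.04757409  0.        ] [ 0.60070994 -0.08794086  0.06      ]
250 250 [ 3.53385128e-01 -1.79091161e-01 -1.46587511e-04] 1.0843874 [ 3.53302084e-01 -1.79167704e-01  1.11022302e-16] [ 0.31931128 -0.21049747  0.06      ]
335 265 [ 0.54879111 -0.43170782  0.05942884] 0.7743244 [ 0.55638229 -0.38494261  0.        ] [ 0.54871815 -0.43215727  0.06      ]
288 160 [4.62394084e-01 3.25002521e-02 3.81830461e-04] 1.1543919 [0.46238968 0.03303718 0.        ] [ 0.46308122 -0.05133469  0.06      ]
370 210 [ 0.64142502 -0.31499488  0.09851462] 0.8412302 [ 0.6706939  -0.21226901  0.        ] [ 0.65286779 -0.27483386  0.06      ]
```

Run:
```python
from h import *
for n in ['s0','d0']:
    c=np.load(f'pics/{n}.png.npz'); P=cloud(c)
    hsv=cv2.cvtColor(c['image'],cv2.COLOR_BGR2HSV)
    blue=((hsv[...,0]>95)&(hsv[...,0]<125)&(hsv[...,1]>90))
    def rect(m,t):
        if m.sum()<3: print(n,t,'none');return
        q=P[m][:,:2].astype(np.float32); 
        r=cv2.minAreaRect(q*1000); print(n,t,m.sum(),np.round(np.array([*r[0],*r[1],r[2]]),1), 'medz',np.median(P[m][:,2]))
    X,Y,Z=P[...,0],P[...,1],P[...,2]
    roi=(X>0.42)&(X<.75)&(Y>-.52)&(Y<-.18)
    rect(blue&roi&(Z>.054)&(Z<.066),'deck')
    dark=hsv[...,2]<60
    rect(dark&roi&(Z>.09)&(Z<.11)&(Y>-.36),'knobtop')
    rect(dark&roi&(Z>.07)&(Z<.11)&(Y>-.36),'knob')
    rect(dark&roi&(Z>.03)&(Z<.056)&(X<.53),'handle')
    k=roi&(Z>.102)&(Z<.125); 
    if k.sum(): print('tip',np.round(P[k].mean(0),4),k.sum())
    pr=(X>.38)&(X<.58)&(Y>-.05)&(Y<.15)
    rect(blue&pr&(Z<.03),'pliers blue')
    rect(pr&(Z>.004)&(Z<.03),'pliers all')
    k=(Z>.02)&(Z<.13)&(X>.5)&(X<.72)&(Y>-.2)&(Y<.1); rect(k,'vice'); print(np.nanmax(Z[k]),X[k].min(),X[k].max(),Y[k].min(),Y[k].max())
```

```text
s0 deck 157 [ 623.6 -358.   101.   127.4   71.3] medz 0.06163435766795766
s0 knobtop 66 [ 639.3 -316.3   13.4   50.6   86.6] medz 0.09796436880071108
s0 knob 155 [ 639.2 -316.9   45.2   39.2   33.6] medz 0.08696306502559692
s0 handle 5 [ 512.9 -294.     1.7   19.1   34.7] medz 0.03991235223466172
tip [ 0.563  -0.3521  0.1091] 52
s0 pliers blue none
s0 pliers all 426 [492.5  11.8 196.2 168.8  57.6] medz 0.007530943054064765
s0 vice 1494 [641.  -94.1 104.6 232.6  59.4] medz 0.07751095888136522
0.10553806041243907 0.5204984681912987 0.7187964846302937 -0.19791510811309881 0.0036235817565619666
d0 deck 2919 [ 578.5 -354.4  207.5  130.5   31.9] medz 0.059638156083845595
d0 knobtop 104 [ 638.7 -317.5   10.9   49.7   89. ] medz 0.09650518142308578
d0 knob 269 [ 639.  -324.8   25.5   50.6   89. ] medz 0.08607688214429776
d0 handle 241 [ 491.5 -365.8   67.9  194.8    2.3] medz 0.04216465727986174
tip [ 0.5289 -0.3685  0.1108] 38
d0 pliers blue none
d0 pliers all 163 [468.7  26.  128.1  44.5  58. ] medz 0.007793357091669173
d0 vice 1223 [603.  -68.1 101.9 143.1  61.3] medz 0.07237202245027008
0.10310958293827943 0.5208213701830516 0.6902056178240257 -0.14514008133573608 -0.02341725012439566
```

View pics/s0a.png

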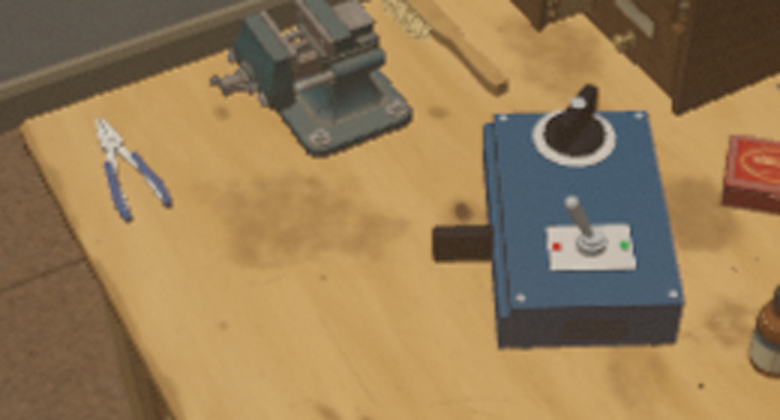

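View pics/d0a.png

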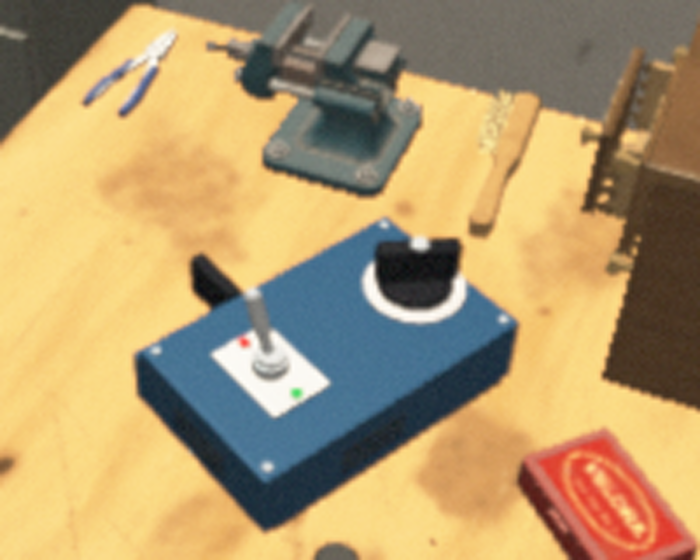

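```bash
python3 -m crank '{"translation":[[0.025,-0.042,0],[0.05,-0.084,0],[0.075,-0.126,0],[0.1,-0.168,0],[0.125,-0.21,0]],"rot":[[0,0,0],[0,0,0],[0,0,0],[0,0,0],[0,0,0]],"hand":[1,1,1,1,1]}'
python3 -m crank '{"translation":[[0.025,-0.042,0],[0.05,-0.084,0],[0.075,-0.126,0],[0.1,-0.168,0],[0.125,-0.21,0]],"rot":[[0,0,0],[0,0,0],[0,0,0],[0,0,0],[0,0,0]],"hand":[1,1,1,1,1]}'
python3 -m crank '{"translation":[[0.02,-0.04,0.03],[0.04,-0.08,0.04],[0.04,-0.08,0.05],[0.04,-0.08,0.05],[0.04,-0.08,0.05]],"rot":[[0,0,0],[0,0,0],[0,0,0],[0,0,0],[0,0,0]],"hand":[1,1,1,1,1]}'
python3 - <<'E'
from h import *
s,c=shot('wrist','w1.png'); print(s['ee_pos'],s['orientation'],s['dq'])
E
```

```text
time: 0.65
ee_pos: [0.2947, 0.3115, 0.2482]
orientation: [-180.0, 0.0, 162.1]
wrist_force: [0.6, 0.2, -0.3]
opening: 0.997
time: 1.15
ee_pos: [0.4198, 0.1013, 0.2484]
orientation: [180.0, 0.0, 162.1]
wrist_force: [1.1, 0.6, 0.5]
opening: 0.999
time: 1.65
ee_pos: [0.4586, 0.024, 0.2977]
orientation: [-180.0, -0.1, 162.1]
wrist_force: [-0.4, 0.4, -0.7]
opening: 1.001
[0.4586098  0.02403725 0.29773028] [-1.79996445e+02 -5.03998507e-02  1.62114144e+02] [ 0.82466649  0.13623869  0.65139618 -0.07577058 -0.05502002 -0.04761046]
```

View pics/w1.png

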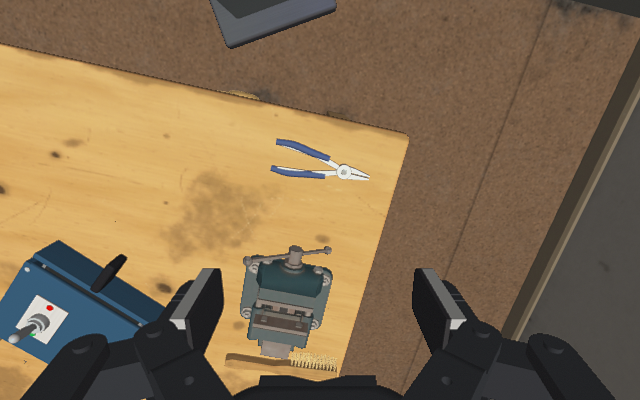

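The wrist view shows the blue pliers from (271,140) to (369,180). The jaws point right at (369,178), the pivot is at (345,172), and the vice is clear of them at (287,300).

Run:
```python
from h import *
c=np.load('pics/w1.png.npz'); T=Twrist(c,c['ee'],c['ori']); P=cloud(c,T)
hsv=cv2.cvtColor(c['image'],cv2.COLOR_BGR2HSV)
win=np.zeros((400,640),bool); win[130:190,262:378]=True
m=win&(P[...,2]>.004)&(P[...,2]<.025)
print(m.sum(),np.median(P[m][:,2]),np.median(P[win&~m][:,2]))
v,u=np.where(m); print(u.min(),u.max(),v.min(),v.max())
r=cv2.minAreaRect((P[m][:,:2]*1000).astype(np.float32));print(r)
b=win&(hsv[...,0]>100)&(hsv[...,0]<130)&(hsv[...,1]>90)
col=win&(b|((hsv[...,1]<45)))
v,u=np.where(col&win); q=onplane(c,np.c_[u,v],.008,T)
r=cv2.minAreaRect((q[:,:2]*1000).astype(np.float32));print('col',r,len(u))
vb,ub=np.where(b); print('blue centroid',onplane(c,np.c_[ub,vb],.008,T).mean(0),len(ub))
th=np.deg2rad(57);
```

```text
1323 0.008232885314296778 nan
270 369 139 179
((466.64190673828125, 26.677734375), (125.31653594970703, 45.37959671020508), 58.1917839050293)
col ((464.8681640625, 27.59128189086914), (125.4450912475586, 44.686790466308594), 60.457035064697266) 1168
blue centroid [0.45063779 0.00370705 0.008     ] 563
```

```bash
python3 -m crank '{"translation":[[0.018,-0.044,0],[0.036,-0.088,0],[0.054,-0.132,0],[0.072,-0.176,0],[0.09,-0.22,0]],"rot":[[0,0,4],[0,0,8],[0,0,12],[0,0,16],[0,0,16]],"hand":[1,1,1,1,1]}'
python3 -m crank '{"translation":[[0.018,-0.044,0],[0.036,-0.088,0],[0.06,-0.124,-0.02],[0.06,-0.124,-0.02],[0.06,-0.124,-0.02]],"rot":[[0,0,0],[0,0,0],[0,0,0],[0,0,0],[0,0,0]],"hand":[1,1,1,1,1]}'
python3 - <<'E'
from h import *
s,c=shot('wrist','w2.png'); print(s['ee_pos'],s['orientation'],s['qpos'])
E
```

```text
time: 2.2
ee_pos: [0.5497, -0.197, 0.2975]
orientation: [180.0, -0.1, 178.3]
wrist_force: [-0.1, 0.2, 0.7]
opening: 1.003
time: 2.7
ee_pos: [0.6093, -0.3196, 0.2763]
orientation: [179.9, -0.2, 178.1]
wrist_force: [0.2, 0.3, -0.0]
opening: 0.999
[ 0.60931907 -0.3195549   0.27626436] [ 1.79897599e+02 -1.58082612e-01  1.78127738e+02] [-3.15536872e+01  3.37081307e+01  6.95349121e+01  1.09698295e-02
  7.69450048e+01 -1.19683779e+02]
```

View pics/w2.png

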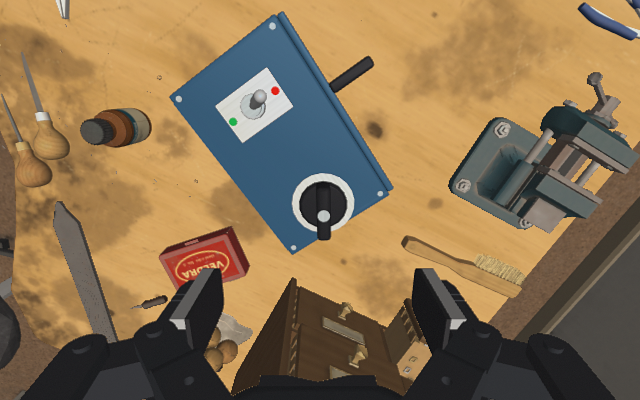

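The wrist view shows the deck with corners near (281,13), (392,188), (292,254) and (171,97), and screws just inside them. The knob wing is at (323,205) with its pointer towards the image bottom. The toggle tip is at (259,97) and the handle fin runs from (333,90) to (372,60). The chest is below, at about (350,340).

Run:
```python
from h import *
c=np.load('pics/w2.png.npz'); T=Twrist(c,c['ee'],c['ori']); P=cloud(c,T); X,Y,Z=P[...,0],P[...,1],P[...,2]
hsv=cv2.cvtColor(c['image'],cv2.COLOR_BGR2HSV)
def rect(m,t,h=None):
    m=cv2.morphologyEx(m.astype(np.uint8),cv2.MORPH_OPEN,np.ones((3,3)))
    n,l,st,_=cv2.connectedComponentsWithStats(m); k=1+np.argmax(st[1:,4]); m=l==k
    v,u=np.where(m); q=P[m] if h is None else onplane(c,np.c_[u,v],h,T)
    r=cv2.minAreaRect((q[:,:2]*1000).astype(np.float32)); print(t,m.sum(),np.round([*r[0],*r[1],r[2]],1),'z',np.round(np.median(P[m][:,2]),4))
    return m
win=np.zeros((400,640),bool); win[0:260,165:400]=True
blue=win&(hsv[...,0]>95)&(hsv[...,0]<125)&(hsv[...,1]>90)
rect(blue&(Z>.055)&(Z<.066),'deck'); 
dark=win&(hsv[...,2]<70)
rect(dark&(Z>.09)&(Z<.108),'wing top')
rect(dark&(Z>.09)&(Z<.108),'wing top plane',.099)
rect(dark&(Z>.066)&(Z<.108),'knob all')
rect(dark&(Z>.04)&(Z<.062)&(Y>-.33),'handle')
m=dark&(Z>.04)&(Z<.062)&(Y>-.33)
t=win&(Z>.1)&(Z<.125)&(X<.6); print('tip',P[t].mean(0),t.sum(),Z[t].max())
# deck white ring: centre on plane .06
ring=win&(hsv[...,1]<50)&(hsv[...,2]>150); ring[:165]=False; rect(ring,'ring'); rect(ring,'ringp',.061)
ch=(Z>.06)&(Z<.4)&(X>.66); print('chest',ch.sum(),X[ch].min(),Y[ch].min(),Y[ch].max(),Z[ch].max())
for z0 in [.05,.1,.15]:
    k=(Z>z0)&(X>.66)&(Y>-.4)&(Y<-.05); 
    for y in np.arange(-.34,-.08,.03):
        kk=k&(abs(Y-y)<.01)
        if kk.sum(): print(z0,round(y,2),'xmin',X[kk].min().round(3),Z[kk].max().round(3))
```

```text
deck 19455 [ 579.6 -352.6  209.1  130.    32.2] z 0.0599
wing top 358 [ 624.6 -314.2   13.7   25.2   88.6] z 0.0981
wing top plane 358 [ 623.4 -314.3   13.5   25.3   88.8] z 0.0981
knob all 1695 [ 640.  -314.5   50.2   49.8   33.6] z 0.0704
handle 554 [ 511.  -283.    11.1   47.    32.2] z 0.0537
tip [ 0.52900231 -0.36536454  0.1128806 ] 194 0.11795968488130248
ring 1048 [ 640.8 -314.6   54.8   61.8   39.2] z nan
ringp 1048 [ 6.394e+02 -3.147e+02  6.480e+01  6.630e+01  1.000e-01] z nan
chest 9349 0.6600161501643804 -0.4641406342930351 -0.0787400007707923 0.1753037426115754
0.05 -0.34 xmin 0.66 0.175
0.05 -0.31 xmin 0.66 0.167
0.05 -0.28 xmin 0.661 0.146
0.05 -0.25 xmin 0.806 0.148
0.05 -0.22 xmin 0.8 0.122
0.05 -0.1 xmin 0.66 0.093
0.1 -0.34 xmin 0.759 0.175
0.1 -0.31 xmin 0.664 0.167
0.1 -0.28 xmin 0.77 0.146
0.1 -0.25 xmin 0.806 0.148
0.1 -0.22 xmin 0.837 0.122
0.15 -0.34 xmin 0.759 0.175
0.15 -0.31 xmin 0.772 0.167
```

```bash
python3 -m crank '{"translation":[[0.015,0.002,-0.03],[0.031,0.005,-0.07],[0.031,0.005,-0.11],[0.031,0.005,-0.15],[0.031,0.005,-0.17]],"rot":[[0,0,0.5],[0,0,0.5],[0,0,0.5],[0,0,0.5],[0,0,0.5]],"hand":[1,1,1,0.7,0.5]}' 60
python3 -m crank '{"translation":[[0,0,-0.012],[0,0,-0.015],[0,0,-0.015],[0,0,-0.015],[0,0,-0.015]],"rot":[[0,0,0],[0,0,0],[0,0,0],[0,0,0],[0,0,0]],"hand":[0.5,0.5,0.5,0.5,0.5]}' 60
python3 - <<'E'
from h import *
s,c=shot('wrist','w3.png'); print(s['ee_pos'],s['orientation'],s['wrist_force'],s['ft_torque'])
E
```

```text
time: 3.25
ee_pos: [0.6393, -0.3131, 0.1059]
orientation: [179.9, -0.2, 178.7]
wrist_force: [-0.1, 0.1, -0.6]
opening: 0.694
time: 3.75
ee_pos: [0.6407, -0.3159, 0.0948]
orientation: [-179.9, 0.1, 178.6]
wrist_force: [0.3, -0.0, 0.6]
opening: 0.498
[ 0.64073715 -0.31591083  0.09476992] [-1.79943479e+02  1.06144199e-01  1.78579770e+02] [ 0.34193019 -0.00659408  0.56406191] [-0.05898566 -0.00595272 -0.02171099]
```

View pics/w3.png

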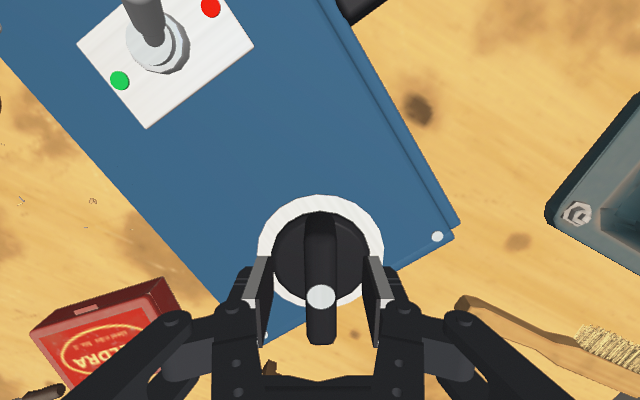

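The wing at u=321 lies midway between the pads at 260 and 385, so I'll close on it.

```bash
python3 -m crank '{"translation":[[0,0.001,-0.002],[0,0.001,-0.002],[0,0.001,-0.002],[0,0.001,-0.002],[0,0.001,-0.002]],"rot":[[0,0,0],[0,0,0],[0,0,0],[0,0,0],[0,0,0]],"hand":[0.3,0.1,0,0,0]}' 60
python3 - <<'E'
from h import *
s=arm.sense(); print(s['ee_pos'],s['orientation'],s['wrist_force'],s['ft_torque'],s['opening'])
E
```

```text
time: 4.3
ee_pos: [0.6402, -0.3146, 0.0914]
orientation: [180.0, -0.0, 178.6]
wrist_force: [-1.1, 1.9, 2.2]
opening: 0.155
[ 0.64019115 -0.3146097   0.09135599] [ 1.79989812e+02 -7.51105688e-03  1.78576441e+02] [-1.07797663  1.90705871  2.19099813] [0.24501566 0.18775277 0.00507   ] 0.15516439472797824
```

```bash
cat > t.py <<'E'
from h import *
a=[arm.sense() for _ in range(1)]
s=a[-1]; print('yaw %.2f tz %.3f F %s open %.3f eff6 %.3f'%(s['orientation'][2],s['ft_torque'][2],np.round(s['wrist_force'],1),s['opening'],s['joint_efforts'][5]))
E
for i in 1 2; do :; done
python3 -m crank '{"translation":[[0,0,0],[0,0,0],[0,0,0],[0,0,0],[0,0,0]],"rot":[[0,0,-2],[0,0,-4],[0,0,-6],[0,0,-8],[0,0,-10]],"hand":[0,0,0,0,0]}'; python3 t.py
python3 -m crank '{"translation":[[0,0,0],[0,0,0],[0,0,0],[0,0,0],[0,0,0]],"rot":[[0,0,-1.5],[0,0,-3],[0,0,-4],[0,0,-5],[0,0,-6]],"hand":[0,0,0,0,0]}'; python3 t.py
python3 -m crank '{"translation":[[0,0,0],[0,0,0],[0,0,0],[0,0,0],[0,0,0]],"rot":[[0,0,-1],[0,0,-2],[0,0,-3],[0,0,-4],[0,0,-5]],"hand":[0,0,0,0,0]}'; python3 t.py
```

```text
time: 4.8
ee_pos: [0.6402, -0.3145, 0.0914]
orientation: [180.0, -0.0, 168.5]
wrist_force: [-0.6, 2.0, 2.1]
opening: 0.15
yaw 168.50 tz 0.106 F [-0.6  2.   2.1] open 0.150 eff6 -0.483
time: 5.3
ee_pos: [0.6402, -0.3145, 0.0913]
orientation: [180.0, -0.0, 162.5]
wrist_force: [-0.9, 4.0, 2.7]
opening: 0.153
yaw 162.51 tz 0.107 F [-0.9  4.   2.7] open 0.153 eff6 -0.218
time: 5.8
ee_pos: [0.6403, -0.3145, 0.0914]
orientation: [180.0, -0.0, 157.5]
wrist_force: [-1.2, 4.5, 4.7]
opening: 0.148
yaw 157.50 tz 0.036 F [-1.2  4.5  4.7] open 0.148 eff6 -0.214
```

```bash
python3 -m crank '{"translation":[[0,0,0],[0,0,0],[0,0,0],[0,0,0],[0,0,0]],"rot":[[0,0,-0.8],[0,0,-1.6],[0,0,-2.4],[0,0,-3.2],[0,0,-4]],"hand":[0,0,0,0,0]}' >/dev/null; python3 t.py
python3 -m crank '{"translation":[[0,0,0],[0,0,0],[0,0,0],[0,0,0],[0,0,0]],"rot":[[0,0,-0.6],[0,0,-1.2],[0,0,-1.8],[0,0,-2.4],[0,0,-3]],"hand":[0,0,0,0,0]}'>/dev/null; python3 t.py
python3 -m crank '{"translation":[[0,0,0],[0,0,0],[0,0,0],[0,0,0],[0,0,0]],"rot":[[0,0,-0.6],[0,0,-1.2],[0,0,-1.8],[0,0,-2.4],[0,0,-3]],"hand":[0,0,0,0,0]}'>/dev/null; python3 t.py
python3 -m crank '{"translation":[[0,0,0],[0,0,0],[0,0,0],[0,0,0],[0,0,0]],"rot":[[0,0,-0.6],[0,0,-1.2],[0,0,-1.8],[0,0,-2.4],[0,0,-3]],"hand":[0,0,0,0,0]}'>/dev/null; python3 t.py
```

```text
yaw 153.51 tz 0.160 F [-1.7  7.3  2.7] open 0.151 eff6 -0.097
yaw 150.55 tz 0.315 F [-1.3  5.9  3.9] open 0.149 eff6 0.207
yaw 147.53 tz 0.138 F [-0.9  7.3  6.5] open 0.151 eff6 0.010
yaw 144.53 tz 0.191 F [-2.6  7.2  6.5] open 0.150 eff6 -0.028
```

```bash
python3 -m crank '{"translation":[[0,0,0],[0,0,0],[0,0,0],[0,0,0],[0,0,0]],"rot":[[0,0,-0.4],[0,0,-0.8],[0,0,-1.2],[0,0,-1.6],[0,0,-2]],"hand":[0,0,0,0,0]}'>/dev/null; python3 t.py
python3 -m crank '{"translation":[[0,0,0],[0,0,0],[0,0,0],[0,0,0],[0,0,0]],"rot":[[0,0,-0.4],[0,0,-0.8],[0,0,-1.2],[0,0,-1.6],[0,0,-2]],"hand":[0,0,0,0,0]}'>/dev/null; python3 t.py
python3 -m crank '{"translation":[[0,0,0],[0,0,0],[0,0,0],[0,0,0],[0,0,0]],"rot":[[0,0,-0.4],[0,0,-0.8],[0,0,-1.2],[0,0,-1.6],[0,0,-2]],"hand":[0,0,0,0,0]}'>/dev/null; python3 t.py
```

```text
yaw 142.53 tz 0.067 F [-0.8  5.5  4.3] open 0.151 eff6 -0.015
yaw 140.53 tz -0.012 F [-1.4  6.6  2. ] open 0.154 eff6 -0.048
yaw 138.52 tz -0.007 F [-1.9  7.7  3.7] open 0.156 eff6 -0.084
```

```bash
python3 -m crank '{"translation":[[0,0,0],[0,0,0],[0,0,0],[0,0,0],[0,0,0]],"rot":[[0,0,-0.4],[0,0,-0.8],[0,0,-1.2],[0,0,-1.6],[0,0,-2]],"hand":[0,0,0,0,0]}'>/dev/null; python3 t.py
```

```text
yaw 136.52 tz 0.013 F [-1.7  7.5  5.2] open 0.149 eff6 -0.130
```

```bash
python3 -m crank '{"translation":[[0,0,0],[0,0,0],[0,0,0],[0,0,0],[0,0,0]],"rot":[[0,0,-0.3],[0,0,-0.6],[0,0,-0.9],[0,0,-1.2],[0,0,-1.5]],"hand":[0,0,0,0,0]}'>/dev/null; python3 t.py
python3 -m crank '{"translation":[[0,0,0],[0,0,0],[0,0,0],[0,0,0],[0,0,0]],"rot":[[0,0,-0.3],[0,0,-0.6],[0,0,-0.9],[0,0,-1.2],[0,0,-1.5]],"hand":[0,0,0,0,0]}'>/dev/null; python3 t.py
```

```text
yaw 135.02 tz -0.064 F [-3.   6.2  4.6] open 0.152 eff6 -0.129
yaw 133.51 tz -0.108 F [-0.5  5.8  1.4] open 0.153 eff6 -0.162
```

```bash
python3 -m crank '{"translation":[[0,0,0],[0,0,0],[0,0,0],[0,0,0],[0,0,0]],"rot":[[0,0,-0.3],[0,0,-0.6],[0,0,-0.9],[0,0,-1.2],[0,0,-1.5]],"hand":[0,0,0,0,0]}'>/dev/null; python3 t.py
```

```text
yaw 132.01 tz -0.056 F [-0.8  7.6  5.2] open 0.156 eff6 -0.193
```

```bash
python3 -m crank '{"translation":[[0,0,0],[0,0,0],[0,0,0],[0,0,0],[0,0,0]],"rot":[[0,0,-0.3],[0,0,-0.6],[0,0,-0.9],[0,0,-1.2],[0,0,-1.5]],"hand":[0,0,0,0,0]}'>/dev/null; python3 t.py
```

```text
yaw 130.52 tz -0.036 F [-2.1  6.4  3.3] open 0.149 eff6 -0.134
```

```bash
python3 -m crank '{"translation":[[0,0,0],[0,0,0],[0,0,0],[0,0,0],[0,0,0]],"rot":[[0,0,-0.3],[0,0,-0.6],[0,0,-0.9],[0,0,-1.2],[0,0,-1.5]],"hand":[0,0,0,0,0]}'>/dev/null; python3 t.py
```

```text
yaw 129.02 tz -0.017 F [-0.8  5.2  3.2] open 0.153 eff6 -0.086
```

```bash
python3 -m crank '{"translation":[[0,0,0],[0,0,0],[0,0,0],[0,0,0],[0,0,0]],"rot":[[0,0,-0.3],[0,0,-0.6],[0,0,-0.9],[0,0,-1.2],[0,0,-1.5]],"hand":[0,0,0,0,0]}'>/dev/null; python3 t.py
```

```text
yaw 127.53 tz 0.101 F [0.4 6.8 4. ] open 0.151 eff6 0.000
```

```bash
python3 -m crank '{"translation":[[0,0,0],[0,0,0],[0,0,0],[0,0,0],[0,0,0]],"rot":[[0,0,-0.3],[0,0,-0.6],[0,0,-0.9],[0,0,-1.2],[0,0,-1.5]],"hand":[0,0,0,0,0]}'>/dev/null; python3 t.py
```

```text
yaw 126.04 tz 0.174 F [-0.2  6.7  4.3] open 0.151 eff6 0.106
```

The resistance was lowest at yaw 133 and climbs steeply past 128, so the notch is near yaw 128–129. I'll back off to it and let go.

```bash
python3 -m crank '{"translation":[[0,0,0],[0,0,0],[0,0,0],[0,0,0],[0,0,0]],"rot":[[0,0,1],[0,0,2],[0,0,2.5],[0,0,2.5],[0,0,2.5]],"hand":[0,0,0,0,0]}'>/dev/null; python3 t.py
python3 -m crank '{"translation":[[0,0,0],[0,0,0],[0,0,0],[0,0,0],[0,0,0]],"rot":[[0,0,0],[0,0,0],[0,0,0],[0,0,0],[0,0,0]],"hand":[0.3,0.6,0.6,0.6,0.6]}'; python3 t.py
python3 -m crank '{"translation":[[0,0,0.03],[0,0,0.06],[-0.02,0.02,0.1],[-0.045,0.045,0.13],[-0.06,0.06,0.13]],"rot":[[0,0,0],[0,0,0],[0,0,0],[0,0,0],[0,0,0]],"hand":[0.6,0.6,0.6,0.6,0.6]}'; python3 t.py
python3 -m crank '{"translation":[[0,0,0],[0,0,0],[0,0,0],[0,0,0],[0,0,0]],"rot":[[0,0,0],[0,0,0],[0,0,0],[0,0,0],[0,0,0]],"hand":[0.6,0.6,0.6,0.6,0.6]}'; python3 t.py
python3 - <<'E'
from h import *
s,c=shot('wrist','w4.png'); print(s['ee_pos'],s['orientation'])
E
```

```text
yaw 128.53 tz -0.008 F [-0.2  6.5  5. ] open 0.151 eff6 -0.024
time: 14.3
ee_pos: [0.6402, -0.3149, 0.0913]
orientation: [-180.0, 0.0, 128.6]
wrist_force: [-0.2, -0.4, -0.5]
opening: 0.6
yaw 128.57 tz -0.013 F [-0.2 -0.4 -0.5] open 0.600 eff6 0.002
time: 14.8
ee_pos: [0.5805, -0.2542, 0.226]
orientation: [179.8, 0.4, 128.6]
wrist_force: [0.9, 0.4, -1.1]
opening: 0.601
yaw 128.59 tz 0.047 F [ 0.9  0.4 -1.1] open 0.601 eff6 -0.098
time: 15.3
ee_pos: [0.5804, -0.2551, 0.2207]
orientation: [-180.0, -0.0, 128.6]
wrist_force: [0.1, 0.1, -0.1]
opening: 0.599
yaw 128.56 tz 0.002 F [ 0.1  0.1 -0.1] open 0.599 eff6 -0.001
[ 0.58037588 -0.25505487  0.2206619 ] [-1.79980278e+02 -3.78295523e-02  1.28560961e+02]
```

View pics/w4.png

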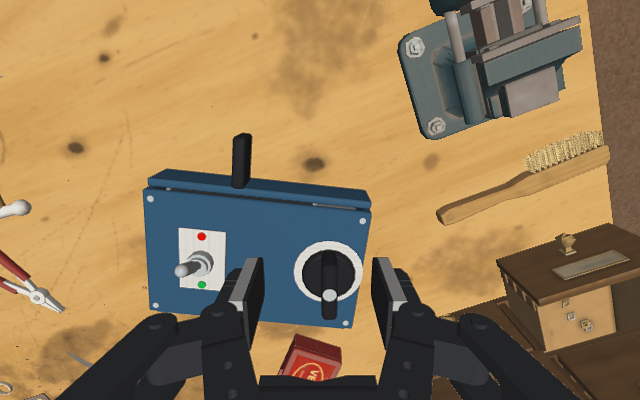

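The wing now points down the image, from (330,250) to (329,318). The drawer handle is at (241,160), and the fingers have released cleanly. Next is the handle.

```bash
python3 -m crank '{"translation":[[-0.03,-0.01,-0.01],[-0.06,-0.02,-0.04],[-0.071,-0.025,-0.08],[-0.071,-0.025,-0.12],[-0.071,-0.025,-0.15]],"rot":[[0,0,-3],[0,0,-6.4],[0,0,-6.4],[0,0,-6.4],[0,0,-6.4]],"hand":[0.6,0.6,0.6,0.6,0.6]}'; python3 t.py
python3 -m crank '{"translation":[[0,0,-0.015],[0,0,-0.027],[0,0,-0.027],[0,0,-0.027],[0,0,-0.027]],"rot":[[0,0,0],[0,0,0],[0,0,0],[0,0,0],[0,0,0]],"hand":[0.6,0.6,0.6,0.6,0.6]}'; python3 t.py
python3 - <<'E'
from h import *
s,c=shot('wrist','w5.png'); print(s['ee_pos'],s['orientation'])
E
```

```text
time: 15.85
ee_pos: [0.5083, -0.2797, 0.0691]
orientation: [-180.0, -0.1, 122.1]
wrist_force: [0.4, -1.4, 0.4]
opening: 0.603
yaw 122.13 tz 0.020 F [ 0.4 -1.4  0.4] open 0.603 eff6 -0.019
time: 16.35
ee_pos: [0.5099, -0.2801, 0.0456]
orientation: [179.9, 0.1, 122.2]
wrist_force: [-0.0, -0.7, 0.2]
opening: 0.602
yaw 122.18 tz -0.008 F [-0.  -0.7  0.2] open 0.602 eff6 -0.000
[ 0.50993355 -0.28008799  0.04561183] [1.79949240e+02 1.12535347e-01 1.22183389e+02]
```

View pics/w5.png

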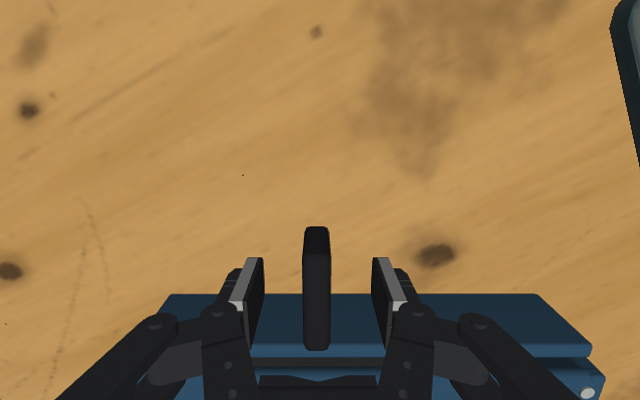

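```bash
python3 -m crank '{"translation":[[0,0,0],[0,0,0],[0,0,0],[0,0,0],[0,0,0]],"rot":[[0,0,0],[0,0,0],[0,0,0],[0,0,0],[0,0,0]],"hand":[0.3,0,0,0,0]}' 60; python3 t.py
python3 -m crank '{"translation":[[-0.0015,0.0025,0],[-0.003,0.005,0],[-0.0055,0.0085,0],[-0.008,0.0125,0],[-0.0105,0.017,0]],"rot":[[0,0,0],[0,0,0],[0,0,0],[0,0,0],[0,0,0]],"hand":[0,0,0,0,0]}'; python3 t.py
```

```text
time: 16.9
ee_pos: [0.5092, -0.2798, 0.0447]
orientation: [-180.0, 0.0, 122.2]
wrist_force: [-2.2, 1.1, 4.8]
opening: 0.131
yaw 122.18 tz 0.028 F [-2.2  1.1  4.8] open 0.131 eff6 0.005
time: 17.4
ee_pos: [0.4987, -0.2629, 0.0447]
orientation: [-180.0, 0.1, 122.2]
wrist_force: [-3.7, -5.3, 7.2]
opening: 0.127
yaw 122.18 tz -0.006 F [-3.7 -5.3  7.2] open 0.127 eff6 -0.105
```

```bash
python3 -m crank '{"translation":[[-0.008,0.013,0],[-0.017,0.027,0],[-0.026,0.041,0],[-0.035,0.055,0],[-0.04,0.064,0]],"rot":[[0,0,0],[0,0,0],[0,0,0],[0,0,0],[0,0,0]],"hand":[0,0,0,0,0]}'; python3 t.py
python3 -m crank '{"translation":[[-0.001,0.002,0],[-0.002,0.003,0],[-0.003,0.005,0],[-0.003,0.005,0],[-0.003,0.005,0]],"rot":[[0,0,0],[0,0,0],[0,0,0],[0,0,0],[0,0,0]],"hand":[0,0,0,0,0]}'; python3 t.py
python3 - <<'E'
from h import *
s,c=shot('side','d1.png'); print(s['ee_pos'],s['orientation'])
E
```

```text
time: 17.9
ee_pos: [0.458, -0.1981, 0.0447]
orientation: [-180.0, 0.0, 122.2]
wrist_force: [-6.6, -7.0, 7.1]
opening: 0.127
yaw 122.20 tz -0.090 F [-6.6 -7.   7.1] open 0.127 eff6 -0.185
time: 18.4
ee_pos: [0.456, -0.195, 0.0447]
orientation: [180.0, 0.2, 122.2]
wrist_force: [-3.7, -13.7, 3.4]
opening: 0.13
yaw 122.19 tz -0.042 F [ -3.7 -13.7   3.4] open 0.130 eff6 -0.021
[ 0.45604571 -0.19498425  0.0446838 ] [1.79994797e+02 1.64114474e-01 1.22194579e+02]
```

View pics/d1.png

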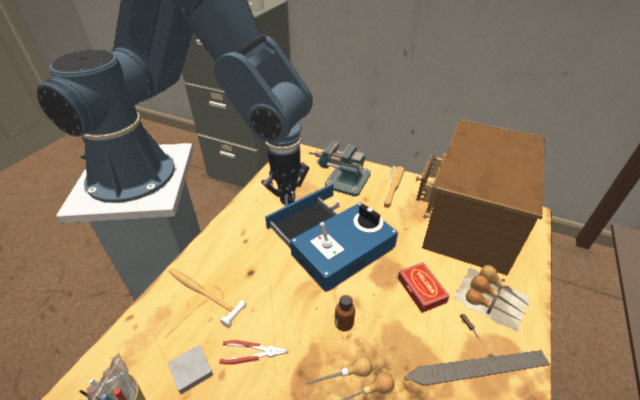

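```bash
python3 - <<'E'
from h import *
g=np.array([.4613,.0185]); 
for n in ['w1','s0','d0']:
    c=np.load(f'pics/{n}.png.npz'); T=Twrist(c,c['ee'],c['ori']) if n=='w1' else c['extrinsics']; P=cloud(c,T)
    m=(P[...,2]>.015)&(P[...,2]<.13)&(P[...,0]>.35)&(P[...,0]<.65)&(P[...,1]>-.2)&(P[...,1]<.1)
    if n=='w1': m[230:,:235]=False; m[230:,370:]=False
    q=P[m]; d=np.hypot(*(q[:,:2]-g).T); i=np.argsort(d)[:3]; print(n,m.sum(),q[i],d[i])
E
python3 -m crank '{"translation":[[0,0,0],[0,0,0],[0,0,0],[0,0,0.02],[0,0,0.06]],"rot":[[0,0,0],[0,0,0],[0,0,0],[0,0,0],[0,0,0]],"hand":[0.3,0.6,0.6,0.6,0.6]}'; python3 t.py
```

```text
w1 5909 [[ 0.53910249 -0.03220792  0.0700956 ]
 [ 0.54216068 -0.02718488  0.06735499]
 [ 0.54062918 -0.03017761  0.07104516]] [0.0928683  0.09287388 0.09307325]
s0 1529 [[ 0.46705798 -0.01002282  0.01560521]
 [ 0.54248713 -0.03211938  0.0588796 ]
 [ 0.54269059 -0.03240934  0.06227619]] [0.02909821 0.09567482 0.09600098]
d0 1138 [[ 0.5409483  -0.03239754  0.06926058]
 [ 0.5406719  -0.03507162  0.06079933]
 [ 0.54039495 -0.03827195  0.05958203]] [0.09452202 0.09575916 0.09736049]
time: 18.95
ee_pos: [0.4542, -0.1926, 0.1029]
orientation: [-179.9, -0.3, 122.2]
wrist_force: [-0.1, -0.8, 0.4]
opening: 0.601
yaw 122.19 tz -0.027 F [-0.1 -0.8  0.4] open 0.601 eff6 0.000
```

```bash
python3 -m crank '{"translation":[[0.0,0,0.05],[0,0,0.1],[0,0,0.15],[0,0,0.17],[0,0,0.17]],"rot":[[0,0,-8],[0,0,-16],[0,0,-24],[0,0,-32],[0,0,-40]],"hand":[0.7,0.7,0.7,0.7,0.7]}'; python3 t.py
python3 - <<'E'
from h import *
s,c=shot('wrist','w6.png'); print(s['ee_pos'],s['orientation'])
E
```

```text
time: 19.45
ee_pos: [0.4567, -0.1939, 0.2776]
orientation: [179.7, 0.1, 81.9]
wrist_force: [-0.1, 0.3, -1.6]
opening: 0.7
yaw 81.87 tz 0.045 F [-0.1  0.3 -1.6] open 0.700 eff6 -2.308
[ 0.45668725 -0.19386981  0.27761177] [1.79690537e+02 9.89292786e-02 8.18691114e+01]
```

View pics/w6.png

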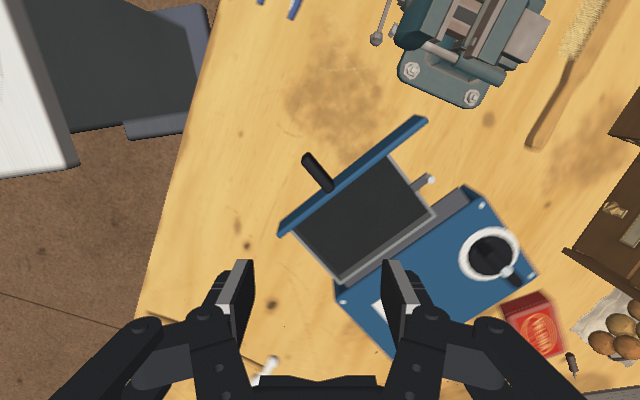

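The wrist view shows the open drawer. The dark tray floor has corners at (293,237), (390,154), (435,214) and (341,280), the front panel runs from (280,235) to (428,118), and the knob is at (490,257).

Run:
```python
from h import *
c=np.load('pics/w6.png.npz'); T=Twrist(c,c['ee'],c['ori']); P=cloud(c,T)
ex=np.array([.533,-.846]);ey=np.array([.846,.533]);o=np.array([.5796,-.3526])
def U(p): return np.array([(p[:2]-o)@ex,(p[:2]-o)@ey])
for uv in [(293,237),(390,154),(435,214),(341,280)]:
    p=onplane(c,uv,.0145,T)[0]; print(uv,p[:2].round(4),U(p).round(4), 'rim',U(onplane(c,uv,.03,T)[0]).round(4))
X=(P[...,:2]-o)@ex; Y=(P[...,:2]-o)@ey; Z=P[...,2]
w=np.zeros((400,640),bool); w[110:290,270:445]=True
m=w&(Z>.008)&(Z<.02)&(X>-.19)&(X<-.06)&(abs(Y)<.08); print('floor',m.sum(),np.median(Z[m]),np.percentile(X[m],[1,99]),np.percentile(Y[m],[1,99]))
m=w&(Z>.044)&(Z<.056)&(X<-.1); print('panel top',m.sum(),np.median(Z[m]),np.percentile(X[m],[1,50,99]),np.percentile(Y[m],[1,99]))
hsv=cv2.cvtColor(c['image'],cv2.COLOR_BGR2HSV)
m=(hsv[...,2]<70)&(Z>.09)&(Z<.108)&(X>-.04)&(X<.04)&(Y>.03)
q=P[m][:,:2]; r=cv2.minAreaRect((q*1000).astype(np.float32)); print('wing',r,m.sum())
```

```text
(293, 237) [ 0.4134 -0.2831] [-0.1474 -0.1035] rim [-0.152  -0.0981]
(390, 154) [ 0.5442 -0.1939] [-0.1531  0.0546] rim [-0.1575  0.0537]
(435, 214) [ 0.5946 -0.2775] [-0.0555  0.0527] rim [-0.0638  0.052 ]
(341, 280) [ 0.4668 -0.3546] [-0.0585 -0.0965] rim [-0.0666 -0.0913]
floor 7521 0.014298939324373039 [-0.17288957 -0.06434206] [-0.07854758  0.06041944]
panel top 2030 0.04977343619284555 [-0.21858686 -0.17105667 -0.11045698] [-0.10041717  0.10218155]
wing ((640.11767578125, -313.87225341796875), (13.653377532958984, 57.18833923339844), 38.42402267456055) 457
```

Run:
```python
from h import *
c=np.load('pics/w6.png.npz'); T=Twrist(c,c['ee'],c['ori']); P=cloud(c,T)
ex=np.array([.533,-.846]);ey=np.array([.846,.533]);o=np.array([.5796,-.3526])
X=(P[...,:2]-o)@ex; Y=(P[...,:2]-o)@ey; Z=P[...,2]
for x0 in [-.11,-.09]:
  print(x0,[(round(y*1000),round(1000*np.median(Z[(abs(X-x0)<.004)&(abs(Y-y)<.002)]),0)) for y in np.arange(-.11,.1,.005) if ((abs(X-x0)<.004)&(abs(Y-y)<.002)).sum()])
print([(round(x*1000),round(1000*np.median(Z[(abs(Y+.01)<.01)&(abs(X-x)<.002)]),0)) for x in np.arange(-.22,-.04,.005) if ((abs(Y+.01)<.01)&(abs(X-x)<.002)).sum()])
d=np.load('pics/d1.png.npz'); P=cloud(d); X=(P[...,:2]-o)@ex; Y=(P[...,:2]-o)@ey; Z=P[...,2]
print('side')
print([(round(y*1000),round(1000*np.median(Z[(abs(X+.11)<.006)&(abs(Y-y)<.003)]),0)) for y in np.arange(-.11,.1,.005) if ((abs(X+.11)<.006)&(abs(Y-y)<.003)).sum()])
print([(round(x*1000),round(1000*np.median(Z[(abs(Y+.01)<.01)&(abs(X-x)<.003)]),0)) for x in np.arange(-.22,-.04,.005) if ((abs(Y+.01)<.01)&(abs(X-x)<.003)).sum()])
```

```text
-0.11 [(-110, np.float64(-0.0)), (-105, np.float64(1.0)), (-95, np.float64(30.0)), (-90, np.float64(15.0)), (-85, np.float64(14.0)), (-80, np.float64(14.0)), (-75, np.float64(14.0)), (-70, np.float64(14.0)), (-65, np.float64(14.0)), (-60, np.float64(14.0)), (-55, np.float64(14.0)), (-50, np.float64(14.0)), (-45, np.float64(14.0)), (-40, np.float64(14.0)), (-35, np.float64(14.0)), (-30, np.float64(14.0)), (-25, np.float64(15.0)), (-20, np.float64(15.0)), (-15, np.float64(14.0)), (-10, np.float64(14.0)), (-5, np.float64(14.0)), (0, np.float64(14.0)), (5, np.float64(14.0)), (10, np.float64(14.0)), (15, np.float64(14.0)), (20, np.float64(14.0)), (25, np.float64(14.0)), (30, np.float64(14.0)), (35, np.float64(15.0)), (40, np.float64(14.0)), (45, np.float64(14.0)), (50, np.float64(22.0)), (55, np.float64(33.0)), (60, np.float64(32.0)), (65, np.float64(32.0)), (70, np.float64(37.0)), (75, np.float64(36.0)), (80, np.float64(-0.0)), (85, np.float64(-0.0)), (90, np.float64(-0.0)), (95, np.float64(-0.0))]
-0.09 [(-110, np.float64(-0.0)), (-105, np.float64(0.0)), (-95, np.float64(30.0)), (-90, n
[... 2935 characters left out ...]
05, np.float64(79.0)), (-200, np.float64(77.0)), (-195, np.float64(68.0)), (-190, np.float64(99.0)), (-185, np.float64(115.0)), (-180, np.float64(129.0)), (-175, np.float64(321.0)), (-170, np.float64(236.0)), (-165, np.float64(185.0)), (-160, np.float64(244.0)), (-155, np.float64(292.0)), (-150, np.float64(16.0)), (-145, np.float64(14.0)), (-140, np.float64(14.0)), (-135, np.float64(14.0)), (-130, np.float64(14.0)), (-125, np.float64(14.0)), (-120, np.float64(14.0)), (-115, np.float64(15.0)), (-110, np.float64(15.0)), (-105, np.float64(14.0)), (-100, np.float64(14.0)), (-65, np.float64(61.0)), (-60, np.float64(60.0)), (-55, np.float64(60.0)), (-50, np.float64(60.0)), (-45, np.float64(59.0))]
```

```bash
python3 -m crank '{"translation":[[0,0.045,0],[0,0.09,-0.01],[0.002,0.135,-0.02],[0.004,0.18,-0.04],[0.005,0.212,-0.07]],"rot":[[0,0,-6],[0,0,-12],[0,0,-18],[0,0,-23.5],[0,0,-23.5]],"hand":[0.8,0.8,0.8,0.8,0.8]}'
python3 -m crank '{"translation":[[0,0,-0.02],[0,0,-0.02],[0,0,-0.02],[0,0,-0.02],[0,0,-0.02]],"rot":[[0,0,0],[0,0,0],[0,0,0],[0,0,0],[0,0,0]],"hand":[0.8,0.8,0.8,0.8,0.8]}'
python3 - <<'E'
from h import *
s,c=shot('wrist','w7.png'); print(s['ee_pos'],s['orientation'])
T=Twrist(c,s['ee_pos'],s['orientation']); P=cloud(c,T); Z=P[...,2]
m=(Z>.004)&(Z<.025)&(np.hypot(P[...,0]-.4665,P[...,1]-.027)<.08)
q=P[m]; r=cv2.minAreaRect((q[:,:2]*1000).astype(np.float32)); print(m.sum(),r,np.median(Z[m]),np.percentile(Z[m],95))
a=np.deg2rad(r[2] if r[1][0]>r[1][1] else r[2]-90); d=np.array([np.cos(a),np.sin(a)]); n=np.array([-d[1],d[0]])
L=(q[:,:2]-np.array(r[0])/1000)@d; W=(q[:,:2]-np.array(r[0])/1000)@n
for l in np.arange(-.06,.061,.01):
    k=abs(L-l)<.0015
    if k.sum(): print(round(l,3),np.round(1000*np.array([W[k].min(),W[k].max()]),1))
E
```

```text
time: 20.0
ee_pos: [0.4607, 0.0208, 0.2041]
orientation: [179.9, -0.1, 58.7]
wrist_force: [1.8, -0.3, 0.7]
opening: 0.798
time: 20.5
ee_pos: [0.4612, 0.0178, 0.1852]
orientation: [179.9, -0.0, 58.6]
wrist_force: [-0.0, -0.1, 0.4]
opening: 0.799
[0.46118321 0.017765   0.18521495] [ 1.79918978e+02 -4.32950772e-02  5.86461004e+01]
2298 ((467.46258544921875, 26.50808334350586), (125.88894653320312, 45.240440368652344), 58.327877044677734) 0.008489392447905947 0.010152795761697059
-0.06 [-21.   20.9]
-0.05 [-21.8  21.6]
-0.04 [-22.5  22.5]
-0.03 [-21.2  21.5]
-0.02 [-19.   19.4]
-0.01 [-16.8  18.3]
0.0 [-15.7  16.3]
0.01 [-9.9 10.6]
0.02 [-6.9  7.8]
0.03 [-8.6  9.5]
0.04 [-6.6  7.7]
0.05 [-4.7  5.9]
0.06 [-2.8  4.2]
```

View pics/w7.png

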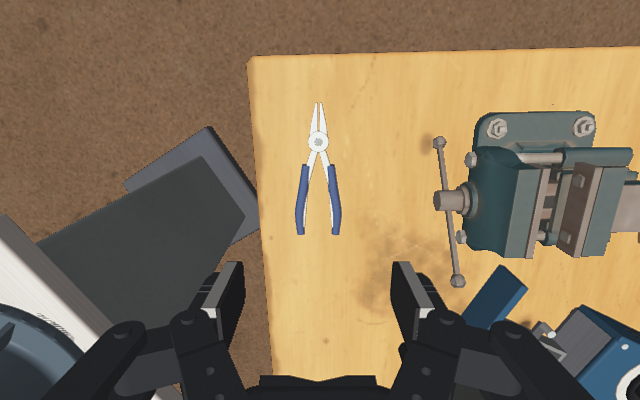

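```bash
python3 - <<'E'
from h import *
for n,o in [('w2',1),('w7',.8),('w6',.7),('w5',.6),('w3',.5)]:
    c=np.load(f'pics/{n}.png.npz'); P=cloud(c,c['T_tool_cam'])
    m=(abs(P[...,0])<.02)&(abs(P[...,1])<.07)&(P[...,2]>-.06)&(P[...,2]<.03)&(abs(P[...,1])>.02)
    q=P[m]; print(n,o,m.sum(),'tip z',np.percentile(q[:,2],[99,100]).round(4),'y',np.percentile(abs(q[:,1]),[0,2,50]).round(4),'x',np.percentile(q[:,0],[0,50,100]).round(3))
E
python3 -m crank '{"translation":[[0.001,0,-0.04],[0.001,0,-0.08],[0.001,0,-0.12],[0.001,0,-0.145],[0.001,0,-0.155]],"rot":[[0,0,-0.3],[0,0,-0.3],[0,0,-0.3],[0,0,-0.3],[0,0,-0.3]],"hand":[0.7,0.6,0.6,0.6,0.6]}' 40
python3 t.py
```

```text
w2 1 21061 tip z [0.0003 0.0047] y [0.0201 0.0319 0.0518] x [-0.011  0.01   0.019]
w7 0.8 23482 tip z [0.0052 0.0104] y [0.0208 0.0254 0.0472] x [-0.013  0.011  0.018]
w6 0.7 23720 tip z [0.0068 0.0125] y [0.02   0.0231 0.0453] x [-0.013  0.011  0.018]
w5 0.6 23664 tip z [0.0081 0.0151] y [0.02   0.0221 0.0436] x [-0.012  0.011  0.019]
w3 0.5 23940 tip z [0.026  0.0298] y [0.02   0.021  0.0412] x [-0.016  0.011  0.019]
time: 21.05
ee_pos: [0.461, 0.0181, 0.0277]
orientation: [-179.9, 0.1, 58.4]
wrist_force: [-0.4, -0.7, 0.9]
opening: 0.601
yaw 58.36 tz -0.041 F [-0.4 -0.7  0.9] open 0.601 eff6 -0.001
```

```bash
python3 -m crank '{"translation":[[0,0,-0.005],[0,0,-0.009],[0,0,-0.012],[0,0,-0.012],[0,0,-0.012]],"rot":[[0,0,0],[0,0,0],[0,0,0],[0,0,0],[0,0,0]],"hand":[0.6,0.6,0.6,0.55,0.5]}' 40
python3 t.py
python3 -m crank '{"translation":[[0,0,0],[0,0,0],[0,0,0],[0,0,0],[0,0,0]],"rot":[[0,0,0],[0,0,0],[0,0,0],[0,0,0],[0,0,0]],"hand":[0.45,0.4,0.3,0.2,0.2]}' 40
python3 t.py
python3 - <<'E'
from h import *
s,c=shot('wrist','w8.png')
E
```

```text
time: 21.55
ee_pos: [0.4621, 0.0183, 0.0179]
orientation: [179.9, -0.0, 58.4]
wrist_force: [-0.1, -0.3, 0.9]
opening: 0.5
yaw 58.38 tz 0.002 F [-0.1 -0.3  0.9] open 0.500 eff6 -0.000
time: 22.05
ee_pos: [0.4621, 0.0182, 0.0181]
orientation: [179.9, -0.0, 58.4]
wrist_force: [-1.9, -0.9, 11.3]
opening: 0.426
yaw 58.38 tz -0.070 F [-1.9 -0.9 11.3] open 0.426 eff6 -0.027
```

View pics/w8.png

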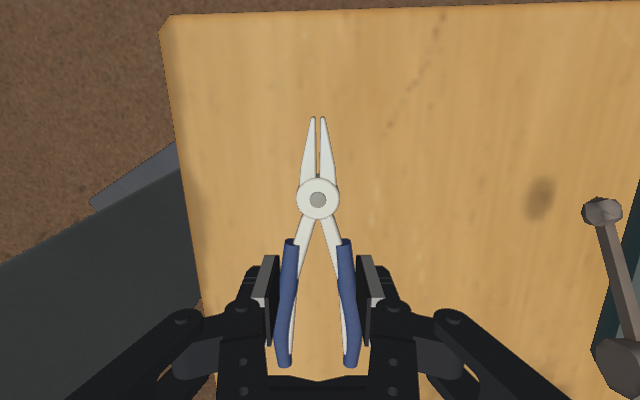

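Opening is 36 mm, as given, and the blue handles sit between the pads at (290,300) and (345,300). Lifting now.

```bash
python3 -m crank '{"translation":[[0,0,0],[0,0,0.005],[0,0,0.015],[0,0,0.035],[0,0,0.065]],"rot":[[0,0,0],[0,0,0],[0,0,0],[0,0,0],[0,0,0]],"hand":[0.2,0.2,0.2,0.2,0.2]}' 50
python3 t.py
python3 -m crank '{"translation":[[0,0,0.03],[0,0,0.06],[0,0,0.09],[0,0,0.1],[0,0,0.1]],"rot":[[0,0,0],[0,0,0],[0,0,0],[0,0,0],[0,0,0]],"hand":[0.2,0.2,0.2,0.2,0.2]}'
python3 t.py
python3 - <<'E'
from h import *
s,c=shot('wrist','w9.png')
print(s['ee_pos'],s['orientation'])
P=cloud(c,c['T_tool_cam'])
m=(P[...,2]>0)&(P[...,2]<.04)&(abs(P[...,1])<.03)&(P[...,0]>.015)&(P[...,0]<.13)
q=P[m]; print(m.sum(),np.percentile(q[:,0],[1,99.9]),[ (round(x,3),np.round(q[abs(q[:,0]-x)<.003].mean(0)[1:],4)) for x in np.arange(.02,.08,.01)])
E
```

```text
time: 22.6
ee_pos: [0.4609, 0.0184, 0.0827]
orientation: [-179.9, 0.1, 58.4]
wrist_force: [0.1, 0.6, -0.3]
opening: 0.419
yaw 58.38 tz -0.019 F [ 0.1  0.6 -0.3] open 0.419 eff6 -0.000
time: 23.1
ee_pos: [0.4621, 0.0183, 0.1835]
orientation: [179.9, -0.1, 58.4]
wrist_force: [-0.3, -0.9, -2.2]
opening: 0.416
yaw 58.38 tz -0.040 F [-0.3 -0.9 -2.2] open 0.416 eff6 -0.000
[0.46214959 0.01830643 0.1835147 ] [ 1.79863214e+02 -7.43048439e-02  5.83800741e+01]
4090 [0.01537218 0.07274173] [(np.float64(0.02), array([-0.0002,  0.0116])), (np.float64(0.03), array([-0.0001,  0.0108])), (np.float64(0.04), array([-0.0002,  0.0095])), (np.float64(0.05), array([-0.0001,  0.0108])), (np.float64(0.06), array([-0.0001,  0.011 ])), (np.float64(0.07), array([-0.0001,  0.0113]))]
```

View pics/w9.png

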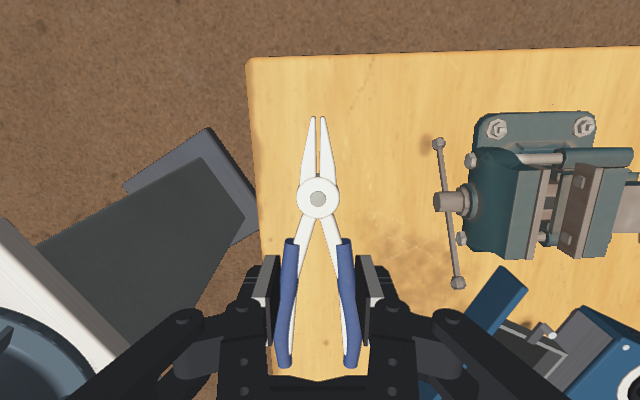

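```bash
python3 -m crank '{"translation":[[0.003,-0.025,0],[0.007,-0.065,0],[0.011,-0.105,0],[0.016,-0.145,0],[0.02,-0.185,0]],"rot":[[0,0,-3],[0,0,-8],[0,0,-13],[0,0,-18],[0,0,-22]],"hand":[0.2,0.2,0.2,0.2,0.2]}'
python3 t.py
python3 -m crank '{"translation":[[0.005,-0.04,0],[0.009,-0.08,0],[0.0105,-0.106,-0.02],[0.0105,-0.106,-0.05],[0.0105,-0.106,-0.07]],"rot":[[0,0,-4.2],[0,0,-4.2],[0,0,-4.2],[0,0,-4.2],[0,0,-4.2]],"hand":[0.2,0.2,0.2,0.2,0.2]}'
python3 t.py
python3 - <<'E'
from h import *
s,c=shot('wrist','w10.png')
print(s['ee_pos'],s['orientation'])
s,c=shot('scene','s1.png')
E
```

```text
time: 23.65
ee_pos: [0.481, -0.168, 0.1805]
orientation: [-179.9, 0.1, 36.2]
wrist_force: [-0.2, 0.4, -1.2]
opening: 0.418
yaw 36.18 tz -0.006 F [-0.2  0.4 -1.2] open 0.418 eff6 0.184
time: 24.15
ee_pos: [0.4906, -0.2727, 0.1085]
orientation: [-179.8, 0.1, 32.1]
wrist_force: [0.8, -0.0, -0.9]
opening: 0.414
yaw 32.09 tz -0.033 F [ 0.8 -0.  -0.9] open 0.414 eff6 -0.047
[ 0.49062801 -0.27268514  0.1084852 ] [-1.79764092e+02  1.05263791e-01  3.20944093e+01]
```

View pics/w10.png

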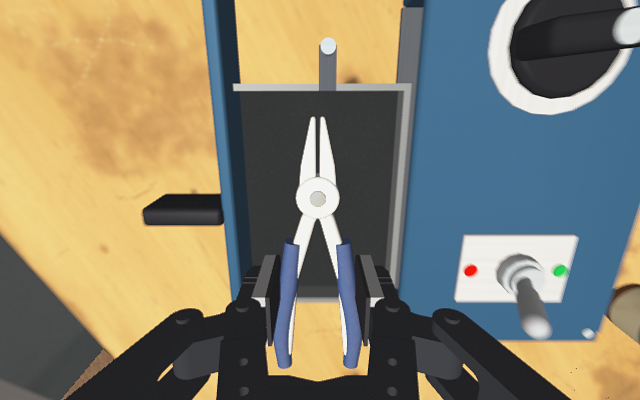

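View pics/s1.png

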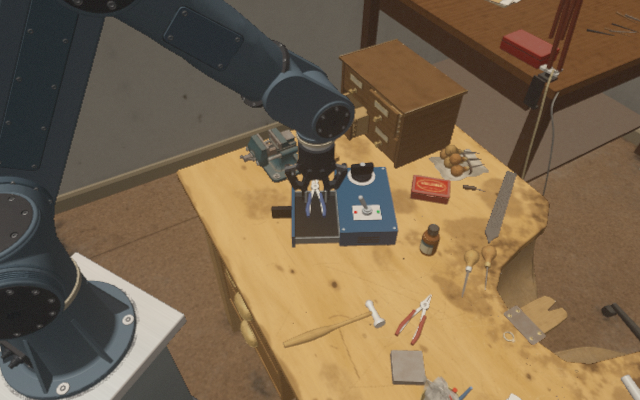

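The wrist view shows the pliers over the tray, with the jaw tip at (318,117). The tray rim runs from row 88 at the far end to row 297 at the near end, and from column 238 to 402 across.

Run:
```python
from h import *
c=np.load('pics/w10.png.npz'); T=Twrist(c,c['ee'],c['ori']); P=cloud(c,T)
ex=np.array([.533,-.846]);ey=np.array([.846,.533]);o=np.array([.5796,-.3526])
X=(P[...,:2]-o)@ex; Y=(P[...,:2]-o)@ey; Z=P[...,2]
m=(Z>.008)&(Z<.019)&(X>-.18)&(X<-.05)&(abs(Y)<.11)
print('floor X',np.percentile(X[m],[.5,99.5]),'Y',np.percentile(Y[m],[.5,99.5]))
m=(Z>.027)&(Z<.034)&(X>-.155)&(X<-.07)&(Y<-.06); print('near rim Y',np.percentile(Y[m],[2,50,98]),m.sum())
m=(Z>.027)&(Z<.034)&(X>-.155)&(X<-.07)&(Y>.03)&(Y<.06); print('far rim Y',np.percentile(Y[m],[2,50,98]),m.sum())
m=(Z>.027)&(Z<.034)&(X>-.09)&(X<-.05)&(abs(Y)<.04); print('rear rim X',np.percentile(X[m],[2,50,98]),m.sum())
m=(Z>.047)&(Z<.053)&(X<-.12)&(abs(Y)<.05); print('panel X',np.percentile(X[m],[2,50,98]),m.sum())
e=c['ee'][:2]; print('tcp unit',(e-o)@ex,(e-o)@ey)
m=(Z>.08)&(Z<.105)&(X>-.16)&(X<-.06)&(Y>.0); print('plier tip Y',Y[m].max(),'X med',np.median(X[m]))
```

```text
floor X [-0.16473671 -0.05236409] Y [-0.09190889  0.09673114]
near rim Y [-0.09582133 -0.09294322 -0.09134126] 309
far rim Y [0.05008564 0.0522782  0.05870157] 1153
rear rim X [-0.06482173 -0.06294663 -0.06067701] 932
panel X [-0.21310484 -0.16883301 -0.16452498] 2965
tcp unit -0.11503003972084588 -0.032675682756316125
plier tip Y 0.04011383090338595 X med -0.11480695043419774
```

```bash
python3 -m crank '{"translation":[[0.001,0.0005,-0.015],[0.001,0.0005,-0.03],[0.001,0.0005,-0.045],[0.001,0.0005,-0.058],[0.001,0.0005,-0.065]],"rot":[[0,0,0],[0,0,0],[0,0,0],[0,0,0],[0,0,0]],"hand":[0.2,0.2,0.2,0.2,0.2]}'
python3 t.py
python3 -m crank '{"translation":[[0,0,-0.003],[0,0,-0.006],[0,0,-0.009],[0,0,-0.011],[0,0,-0.011]],"rot":[[0,0,0],[0,0,0],[0,0,0],[0,0,0],[0,0,0]],"hand":[0.2,0.2,0.2,0.2,0.2]}'
python3 t.py
```

```text
time: 24.75
ee_pos: [0.4928, -0.2719, 0.0458]
orientation: [-179.9, 0.0, 32.2]
wrist_force: [-0.1, -0.1, -0.8]
opening: 0.417
yaw 32.18 tz 0.010 F [-0.1 -0.1 -0.8] open 0.417 eff6 0.000
time: 25.25
ee_pos: [0.4932, -0.2722, 0.0362]
orientation: [-180.0, -0.0, 32.2]
wrist_force: [0.4, -0.2, -0.9]
opening: 0.421
yaw 32.18 tz 0.033 F [ 0.4 -0.2 -0.9] open 0.421 eff6 0.000
```

```bash
python3 -m crank '{"translation":[[0,0,-0.001],[0,0,-0.002],[0,0,-0.003],[0,0,-0.003],[0,0,-0.003]],"rot":[[0,0,0],[0,0,0],[0,0,0],[0,0,0],[0,0,0]],"hand":[0.2,0.2,0.2,0.2,0.2]}'
python3 t.py
```

```text
time: 25.75
ee_pos: [0.4932, -0.2722, 0.0333]
orientation: [-180.0, -0.0, 32.2]
wrist_force: [-0.0, -0.1, -1.2]
opening: 0.418
yaw 32.17 tz 0.029 F [-0.  -0.1 -1.2] open 0.418 eff6 -0.000
```

```bash
python3 -m crank '{"translation":[[0,0,-0.0005],[0,0,-0.001],[0,0,-0.001],[0,0,-0.001],[0,0,-0.001]],"rot":[[0,0,0],[0,0,0],[0,0,0],[0,0,0],[0,0,0]],"hand":[0.2,0.2,0.2,0.2,0.2]}'
python3 t.py
```

```text
time: 26.25
ee_pos: [0.4933, -0.2722, 0.0324]
orientation: [180.0, -0.0, 32.2]
wrist_force: [-1.5, 0.4, 1.1]
opening: 0.418
yaw 32.18 tz 0.028 F [-1.5  0.4  1.1] open 0.418 eff6 -0.002
```

```bash
python3 -m crank '{"translation":[[0,0,0],[0,0,0],[0,0,0],[0,0,0],[0,0,0]],"rot":[[0,0,0],[0,0,0],[0,0,0],[0,0,0],[0,0,0]],"hand":[0.45,0.5,0.55,0.58,0.58]}'
python3 t.py
python3 -m crank '{"translation":[[0,0,0.005],[0,0,0.015],[0,0,0.04],[0,0,0.08],[0,0,0.12]],"rot":[[0,0,0],[0,0,0],[0,0,0],[0,0,0],[0,0,0]],"hand":[0.58,0.58,0.58,0.58,0.58]}'
python3 t.py
python3 - <<'E'
from h import *
s,c=shot('wrist','w11.png')
print(s['ee_pos'],s['orientation'])
T=Twrist(c,s['ee_pos'],s['orientation']); P=cloud(c,T)
ex=np.array([.533,-.846]);ey=np.array([.846,.533]);o=np.array([.5796,-.3526])
X=(P[...,:2]-o)@ex; Y=(P[...,:2]-o)@ey; Z=P[...,2]
m=(Z>.0185)&(Z<.027)&(X>-.155)&(X<-.075)&(Y>-.088)&(Y<.047)
q=np.stack([X[m],Y[m]],-1); print(cv2.minAreaRect((q*1000).astype(np.float32)),np.percentile(Z[m],[5,50,95]))
E
```

```text
time: 26.75
ee_pos: [0.4932, -0.2722, 0.0323]
orientation: [180.0, -0.0, 32.2]
wrist_force: [-2.2, -0.7, -0.7]
opening: 0.582
yaw 32.18 tz -0.068 F [-2.2 -0.7 -0.7] open 0.582 eff6 -0.000
time: 27.25
ee_pos: [0.493, -0.272, 0.1542]
orientation: [-180.0, 0.0, 32.2]
wrist_force: [-0.5, 0.4, -0.4]
opening: 0.578
yaw 32.18 tz -0.001 F [-0.5  0.4 -0.4] open 0.578 eff6 -0.000
[ 0.49297434 -0.27201378  0.15424025] [-1.79983175e+02  5.61480940e-03  3.21777273e+01]
((-114.48176574707031, -20.52289581298828), (45.25596618652344, 125.67296600341797), 0.13452914357185364) [0.02052227 0.0224167  0.02401555]
```

View pics/w11.png

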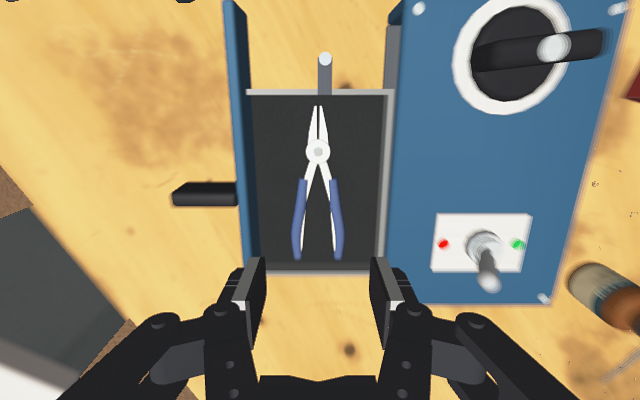

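The pliers lie flat, centred in the tray (unit x −114, y −20.5 mm, tops at about 22–24 mm). Back to the handle.

```bash
python3 -m crank '{"translation":[[-0.005,0.01,0],[-0.012,0.025,0],[-0.02,0.042,0],[-0.028,0.059,0],[-0.037,0.077,0]],"rot":[[0,0,8],[0,0,16],[0,0,24],[0,0,32],[0,0,40]],"hand":[0.6,0.6,0.6,0.6,0.6]}'
python3 -m crank '{"translation":[[0,0,0],[0,0,0],[0,0,0],[0,0,-0.02],[0,0,-0.03]],"rot":[[0,0,8],[0,0,16],[0,0,24],[0,0,32],[0,0,40]],"hand":[0.6,0.6,0.6,0.6,0.6]}'
python3 -m crank '{"translation":[[0,0,0],[0,0,-0.01],[0,0,-0.01],[0,0,-0.01],[0,0,-0.01]],"rot":[[0,0,5],[0,0,10],[0,0,10],[0,0,10],[0,0,10]],"hand":[0.6,0.6,0.6,0.6,0.6]}'
python3 - <<'E'
from h import *
s,c=shot('wrist','w12.png')
print(s['ee_pos'],s['orientation'])
E
```

```text
time: 27.8
ee_pos: [0.456, -0.1947, 0.1529]
orientation: [179.9, 0.0, 72.5]
wrist_force: [-0.4, -0.4, 0.5]
opening: 0.6
time: 28.3
ee_pos: [0.456, -0.1951, 0.1221]
orientation: [180.0, 0.0, 112.5]
wrist_force: [-0.0, 0.5, -0.1]
opening: 0.601
time: 28.8
ee_pos: [0.4564, -0.1953, 0.1129]
orientation: [180.0, 0.0, 122.1]
wrist_force: [-0.4, 0.0, -0.5]
opening: 0.6
[ 0.45644233 -0.19529828  0.11289964] [1.79977468e+02 4.22711103e-02 1.22069291e+02]
```

View pics/w12.png

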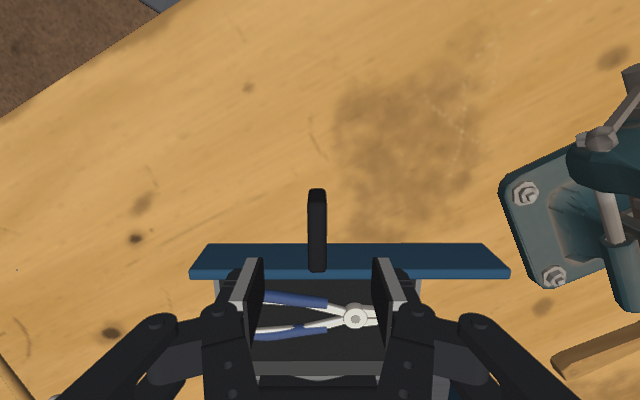

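The fin at (317,230) is centred between the pads at 252 and 382. Descending and gripping.

```bash
python3 -m crank '{"translation":[[0,0,-0.02],[0,0,-0.04],[0,0,-0.06],[0,0,-0.068],[0,0,-0.068]],"rot":[[0,0,0],[0,0,0],[0,0,0],[0,0,0],[0,0,0]],"hand":[0.6,0.6,0.6,0.6,0.6]}'
python3 t.py
python3 -m crank '{"translation":[[0,0,0],[0,0,0],[0,0,0],[0,0,0],[0,0,0]],"rot":[[0,0,0],[0,0,0],[0,0,0],[0,0,0],[0,0,0]],"hand":[0.3,0,0,0,0]}' 60
python3 t.py
python3 -m crank '{"translation":[[0.002,-0.003,0],[0.006,-0.01,0],[0.012,-0.019,0],[0.018,-0.028,0],[0.024,-0.038,0]],"rot":[[0,0,0],[0,0,0],[0,0,0],[0,0,0],[0,0,0]],"hand":[0,0,0,0,0]}'
python3 t.py
```

```text
time: 29.35
ee_pos: [0.4559, -0.1951, 0.0438]
orientation: [-180.0, -0.1, 122.1]
wrist_force: [-0.1, -0.4, -0.4]
opening: 0.603
yaw 122.15 tz -0.036 F [-0.1 -0.4 -0.4] open 0.603 eff6 0.012
time: 29.85
ee_pos: [0.4563, -0.1956, 0.0452]
orientation: [180.0, 0.1, 122.2]
wrist_force: [-4.4, -2.3, 6.9]
opening: 0.129
yaw 122.18 tz 0.010 F [-4.4 -2.3  6.9] open 0.129 eff6 0.007
time: 30.35
ee_pos: [0.4802, -0.2336, 0.0452]
orientation: [-180.0, 0.0, 122.2]
wrist_force: [-4.4, 1.3, 6.7]
opening: 0.127
yaw 122.18 tz 0.037 F [-4.4  1.3  6.7] open 0.127 eff6 0.198
```

```bash
python3 -m crank '{"translation":[[0.006,-0.009,0],[0.012,-0.019,0],[0.018,-0.029,0],[0.024,-0.038,0],[0.027,-0.043,0]],"rot":[[0,0,0],[0,0,0],[0,0,0],[0,0,0],[0,0,0]],"hand":[0,0,0,0,0]}'
python3 t.py
python3 -m crank '{"translation":[[0.001,-0.0015,0],[0.002,-0.003,0],[0.003,-0.0045,0],[0.003,-0.0045,0],[0.003,-0.0045,0]],"rot":[[0,0,0],[0,0,0],[0,0,0],[0,0,0],[0,0,0]],"hand":[0,0,0,0,0]}'
python3 t.py
```

```text
time: 30.85
ee_pos: [0.5075, -0.277, 0.0453]
orientation: [180.0, 0.0, 122.2]
wrist_force: [-4.3, 0.8, 7.8]
opening: 0.133
yaw 122.16 tz -0.014 F [-4.3  0.8  7.8] open 0.133 eff6 0.060
time: 31.35
ee_pos: [0.5096, -0.2803, 0.0452]
orientation: [-180.0, -0.1, 122.2]
wrist_force: [-7.6, 4.2, 10.8]
opening: 0.129
yaw 122.18 tz -0.014 F [-7.6  4.2 10.8] open 0.129 eff6 -0.015
```

```bash
python3 -m crank '{"translation":[[0.001,-0.0015,0],[0.002,-0.003,0],[0.002,-0.003,0],[0.002,-0.003,0],[0.002,-0.003,0]],"rot":[[0,0,0],[0,0,0],[0,0,0],[0,0,0],[0,0,0]],"hand":[0,0,0,0,0]}'
python3 t.py
```

```text
time: 31.85
ee_pos: [0.5096, -0.2805, 0.0451]
orientation: [-179.8, -0.5, 122.2]
wrist_force: [-18.6, 22.2, 26.0]
opening: 0.129
yaw 122.17 tz -0.147 F [-18.6  22.2  26. ] open 0.129 eff6 -0.111
```

The drawer is hard against its stop, at the same TCP as when it was shut before. Releasing it and moving up to the toggle.

```bash
python3 -m crank '{"translation":[[-0.002,0.003,0],[-0.002,0.003,0],[-0.002,0.003,0],[-0.002,0.003,0],[-0.002,0.003,0.02]],"rot":[[0,0,0],[0,0,0],[0,0,0],[0,0,0],[0,0,0]],"hand":[0,0.3,0.5,0.5,0.5]}'
python3 t.py
python3 -m crank '{"translation":[[0,0,0.03],[0,0,0.07],[0,0,0.11],[0,0,0.15],[0,0,0.15]],"rot":[[0,0,0],[0,0,0],[0,0,0],[0,0,0],[0,0,0]],"hand":[0.5,0.3,0,0,0]}'
python3 - <<'E'
from h import *
s,c=shot('wrist','w13.png')
print(s['ee_pos'],s['orientation'],s['opening'])
T=Twrist(c,s['ee_pos'],s['orientation']); P=cloud(c,T)
ex=np.array([.533,-.846]);ey=np.array([.846,.533]);o=np.array([.5796,-.3526])
X=(P[...,:2]-o)@ex; Y=(P[...,:2]-o)@ey; Z=P[...,2]
m=(Z>.103)&(Z<.122)&(abs(X)<.05)&(Y<0)&(Y>-.09); print('tip',X[m].mean(),Y[m].mean(),Z[m].max(),m.sum())
m=(Z>.05)&(Z<.057)&(X<-.06)&(abs(Y+.021)<.012); print('handle x',X[m].min(),X[m].max())
m=(Z>.045)&(Z<.053)&(X<-.06)&(abs(Y-.05)<.02); print('panel x',X[m].min(),X[m].max())
E
```

```text
time: 32.35
ee_pos: [0.5092, -0.2801, 0.0625]
orientation: [-179.9, -0.2, 122.2]
wrist_force: [-0.6, 0.1, -0.2]
opening: 0.499
yaw 122.17 tz -0.018 F [-0.6  0.1 -0.2] open 0.499 eff6 -0.000
time: 32.85
ee_pos: [0.5122, -0.282, 0.2198]
orientation: [179.8, 0.5, 122.2]
wrist_force: [0.4, -0.1, -0.5]
opening: -0.001
[ 0.51220105 -0.28200012  0.21982191] [179.78093593   0.47221619 122.17403391] -0.0008613959576262328
tip -0.020209297699396077 -0.05099810044801451 0.11774715590825702 107
handle x -0.1205779035400134 -0.06401272447493583
panel x -0.07369217229786419 -0.06580585057139994
```

View pics/w13.png

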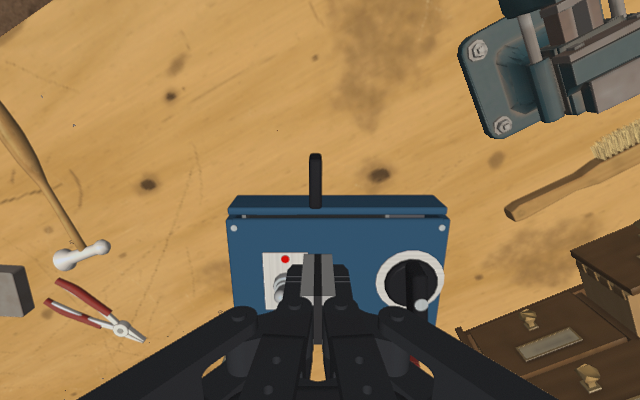

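The drawer is shut: panel front face at unit x −73.7 mm, handle end at −120.6. The toggle is still leaning to the front at (280,290). Next I'll place the shut fingers in front of the bat and push to the back.

```bash
python3 -m crank '{"translation":[[-0.002,-0.025,0],[-0.004,-0.05,0],[-0.004,-0.05,-0.04],[-0.004,-0.05,-0.08],[-0.004,-0.05,-0.1]],"rot":[[0,0,0],[0,0,0],[0,0,0],[0,0,0],[0,0,0]],"hand":[0,0,0,0,0]}'
python3 t.py
python3 - <<'E'
from h import *
s,c=shot('wrist','w14.png'); print(s['ee_pos'])
E
python3 -m crank '{"translation":[[0.002,-0.004,0],[0.005,-0.008,0],[0.008,-0.013,0],[0.011,-0.017,0],[0.011,-0.017,0]],"rot":[[0,0,0],[0,0,0],[0,0,0],[0,0,0],[0,0,0]],"hand":[0,0,0,0,0]}'
python3 t.py
```

```text
time: 33.4
ee_pos: [0.5044, -0.3296, 0.1096]
orientation: [-179.9, -0.3, 122.2]
wrist_force: [-0.3, -0.4, 0.6]
opening: -0.002
yaw 122.15 tz 0.013 F [-0.3 -0.4  0.6] open -0.002 eff6 -0.002
[ 0.50438288 -0.32961171  0.10961169]
time: 33.95
ee_pos: [0.5178, -0.3485, 0.115]
orientation: [180.0, 0.1, 122.2]
wrist_force: [0.5, -0.3, -0.5]
opening: -0.002
yaw 122.16 tz 0.003 F [ 0.5 -0.3 -0.5] open -0.002 eff6 -0.034
```

View pics/w14.png

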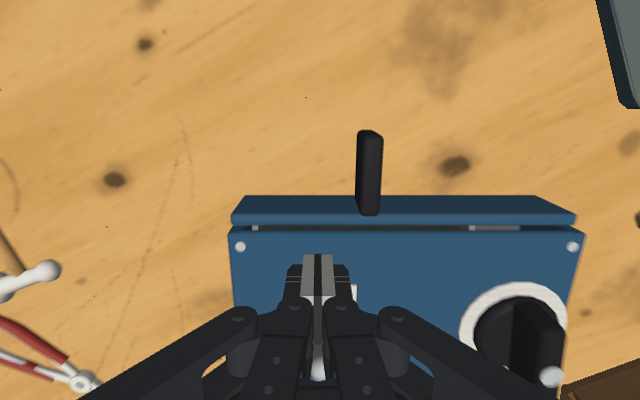

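```bash
python3 -m crank '{"translation":[[0.002,-0.003,0],[0.004,-0.007,0],[0.006,-0.01,0],[0.009,-0.014,0],[0.011,-0.018,0]],"rot":[[0,0,0],[0,0,0],[0,0,0],[0,0,0],[0,0,0]],"hand":[0,0,0,0,0]}'
python3 t.py
python3 -m crank '{"translation":[[0.001,-0.002,0],[0.002,-0.004,0],[0.004,-0.006,0],[0.005,-0.008,0],[0.006,-0.01,0]],"rot":[[0,0,0],[0,0,0],[0,0,0],[0,0,0],[0,0,0]],"hand":[0,0,0,0,0]}'
python3 t.py
```

```text
time: 34.45
ee_pos: [0.5286, -0.3662, 0.1143]
orientation: [180.0, 0.0, 122.2]
wrist_force: [0.5, 0.7, -0.1]
opening: 0.006
yaw 122.18 tz 0.037 F [ 0.5  0.7 -0.1] open 0.006 eff6 0.065
time: 34.95
ee_pos: [0.5343, -0.3758, 0.1143]
orientation: [-180.0, 0.0, 122.2]
wrist_force: [0.7, -0.1, 0.3]
opening: 0.004
yaw 122.18 tz 0.021 F [ 0.7 -0.1  0.3] open 0.004 eff6 0.026
```

```bash
python3 -m crank '{"translation":[[-0.006,0.01,0],[-0.013,0.022,0],[-0.02,0.032,0.01],[-0.026,0.042,0.04],[-0.035,0.06,0.08]],"rot":[[0,0,0],[0,0,0],[0,0,0],[0,0,0],[0,0,0]],"hand":[0,0,0,0,0]}'
python3 -m crank '{"translation":[[-0.02,0.04,0.03],[-0.04,0.08,0.05],[-0.05,0.1,0.06],[-0.05,0.1,0.06],[-0.05,0.1,0.06]],"rot":[[0,0,0],[0,0,0],[0,0,0],[0,0,0],[0,0,0]],"hand":[0,0,0,0,0]}'
python3 - <<'E'
from h import *
for k,n in [('wrist','w15'),('scene','s2'),('side','d2')]:
    s,c=shot(k,n+'.png'); T=Twrist(c,s['ee_pos'],s['orientation']) if k=='wrist' else c['extrinsics']; P=cloud(c,T)
    ex=np.array([.533,-.846]);ey=np.array([.846,.533]);o=np.array([.5796,-.3526])
    X=(P[...,:2]-o)@ex; Y=(P[...,:2]-o)@ey; Z=P[...,2]
    m=(Z>.1)&(Z<.122)&(abs(X)<.05)&(Y<0)&(Y>-.09); print(k,'tip',X[m].mean(),Y[m].mean(),m.sum())
    m=(Z>.045)&(Z<.053)&(X<-.06)&(X>-.12)&(abs(Y-.05)<.02); print('panel x',X[m].min() if m.any() else None)
    hsv=cv2.cvtColor(c['image'],cv2.COLOR_BGR2HSV)
    m=(hsv[...,2]<70)&(Z>.09)&(Z<.106)&(abs(X)<.04)&(Y>.03)&(Y<.11)
    if m.sum()>20: print('wing',cv2.minAreaRect((P[m][:,:2]*1000).astype(np.float32)))
print(s['ee_pos'])
a=cv2.imread('pics/d2.png')[140:300,250:450]; b=cv2.imread('pics/w15.png')
cv2.imwrite('pics/d2a.png',cv2.resize(a,None,fx=3.5,fy=3.5,interpolation=2))
E
```

```text
time: 35.45
ee_pos: [0.4984, -0.3153, 0.1938]
orientation: [-179.9, -0.2, 122.1]
wrist_force: [0.7, -0.5, -0.1]
opening: 0.002
time: 35.95
ee_pos: [0.4495, -0.2158, 0.2547]
orientation: [180.0, 0.1, 122.2]
wrist_force: [0.1, -0.0, -0.3]
opening: 0.003
wrist tip 0.015099242909285436 -0.045045235835352034 3
panel x -0.07461733338440399
wing ((646.90478515625, -323.1806945800781), (20.444538116455078, 8.364830017089844), 1.903035044670105)
scene tip 0.015488530265035876 -0.05119209694103013 44
panel x -0.07164756657368238
wing ((640.0850219726562, -315.4212646484375), (15.681610107421875, 53.52974319458008), 36.05884552001953)
side tip 0.01772584259208257 -0.051644334377316595 36
panel x -0.07406500996235586
wing ((639.0718994140625, -316.97344970703125), (11.075000762939453, 54.360511779785156), 37.718910217285156)
[ 0.44944923 -0.21633671  0.25380266]
```

View pics/d2a.png

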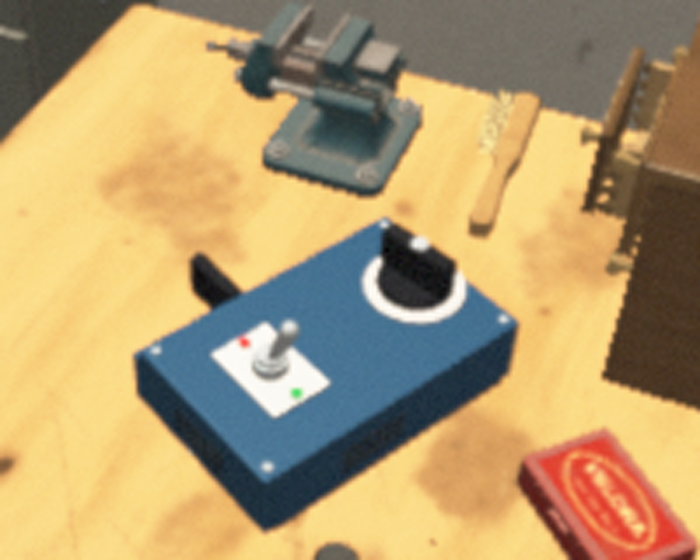

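View pics/w15.png

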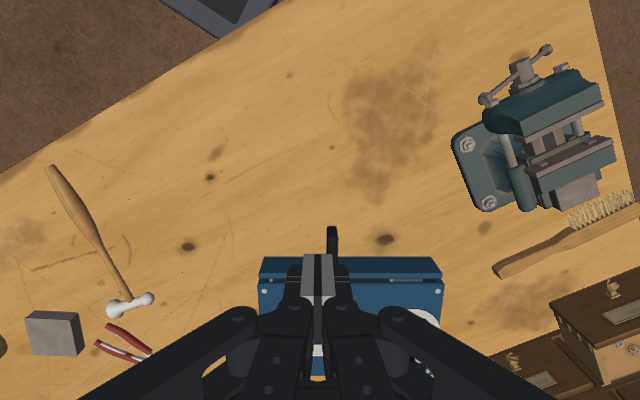

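View pics/s2.png

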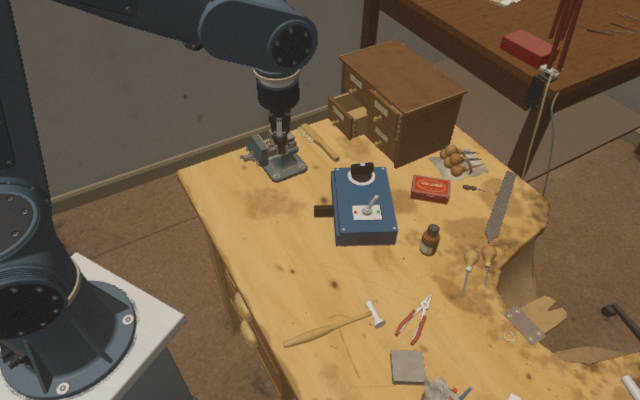

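The toggle now leans to the back, with its tip at (288,326) in the side crop. The drawer is shut, the knob is still in its notch, and the red pliers and bottle haven't moved. The arm is at rest and touching nothing.

```bash
python3 -c "
from station import ticket; print(ticket.finish_job())"
```

```text
the job is handed in; nothing more can be done
None
```

The job is done and handed in at about 36 s of the 72 s allowed; the hand-in reports no verdict.

- **Knob:** I turned it clockwise until the resistance dipped, about 45° from the start. It rose steeply past about 50°, so I backed off to 50° and let go. It stayed there, at about 126–128° in the last pictures against 128.5° when released, and the drawer opened freely.
- **Drawer and pliers:** The drawer travelled 100 mm to its stop. I set the blue pliers down under light contact; they lay flat and centred in the tray to within about 1 mm. I then pushed the drawer back to its stop, at the same position as before it was opened.
- **Toggle:** I flipped it last. Its tip now sits about 15–18 mm behind the pivot, measured in the scene and side views.

The last pictures show the drawer shut, and the red pliers and bottle where they were. The arm was clear of everything.

One check was unusable: in the last wrist picture the gripper hid most of the toggle and knob, so I relied on the scene and side views for those. The highest wrist force I read was about 39 N, while pressing the drawer against its stop.

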